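# Chuck a hole punch and hold the run lever level

### The job

In the leather workshop, take the hole punch with the wide round head out of the wooden rack, stand it cutting head up in the chuck of the grey honing stand, fully home, and let go of it. Then press the stand's spring-loaded run lever down until it is level, never as far as its bottom stop, and finish while still holding it level so the spindle keeps running. Leave the other two punches in the rack, and do not disturb the jar, the awl and the steel block lying about.

Things in the scene. Friction and masses are not known exactly. Their poses are not given: they have to be found in the camera images.
- wide_punch_mid (a point): centre (half-way up) of the wide-headed steel punch, loose, about 150 g, 115 mm long, upright in one of the rack's holes (which one varies); z from foot to head. From the foot up: round shank 14 mm diameter to 42 mm (lowest 5 mm tapered to 9 mm), round ribbed body 18 mm diameter from 44 to 94 mm (grip here), round cutting head 26 mm diameter from 97 to 115 mm
- wide_punch_foot (a point): centre of the flat underside of the wide-headed punch's shank, 57.5 mm below its centre
- rack: fixed wooden rack block, 70 x 200 x 35 mm high, origin at the centre of its underside; its long side is its y axis. Three square holes 16 mm wide, 25 mm deep, on its centre line at y = -60, 0 and +60 mm, each holding one punch; the feet stand 10 mm above the bench
- slim_punch: like the wide punch, but with a slim 9 mm tip for a head; to be left in the rack; origin at its foot; z up
- slot_punch: like the wide punch, but with a flat blade head 30 x 8 mm; to be left in the rack; origin at its foot; z up
- stand: fixed grey honing stand, base 190 x 260 x 30 mm high, origin on the bench, x away from the robot, y towards the lever side. Round steel chuck, 54 mm across, top 70 mm above the bench, at x 0, y -65 mm; behind it the motor box, 90 mm high (x +43 to +113, y -115 to +35 mm); the run lever is at y +90 mm and points to -x
- chuck_mouth (a point): centre of the mouth of the chuck's upright round bore, 70 mm above the bench: 17 mm diameter, 30 mm deep; axes as the stand's
- chuck_floor (a point): centre of the bore's flat floor, 40 mm above the bench, where the punch's foot comes to rest; axes as the stand's
- run_lever (a joint): angle of the run lever (rad): 0 at rest, its free end 30 degrees up; grows as it is pressed down; 0.524 is level; 0.87 is the bottom stop. A spring pushes it back up: about 4 N at the pad to start it, 7 N when level, 10 N at the stop; it flies up when let go. Pivot axis: the stand's y, at stand x +20, y +90, z +75 mm
- lever_pad (a point): centre of the top face of the black pad at the lever's free end, 56 mm long (along the lever), 36 mm wide, 14 mm thick; 120 mm from the pivot along the lever and 7 mm above its centre line. z is square to the face, straight up when the lever is level; x points along the lever to the pivot. 141 mm above the bench at rest, 82 mm when level
- oil_jar: small amber jar with a wooden lid, 44 mm across, 50 mm high, loose, in front of the chuck; leave alone
- awl: loose red-handled awl, 150 mm long, lying in front of the rack; leave alone
- hone_block: loose dark steel block 75 x 35 x 20 mm, lying on the stand's base behind the lever pivot; leave alone
There are look-alikes about, which are no part of the job. What is shaped like the part that bears wide_punch_mid but blue or turquoise is not meant.

How it is judged:
By the outcome, as a careful person would: the job done as asked, in the order asked, and still so for the second after the job is handed in, while the arm keeps its last pose, push and grip.
It also fails if it takes over 54 s, if anything falls off the work surface, if the arm or the gripper's body presses on something with over 40 N, if the wrist force passes 120 N, or if a joint passes its speed limit or range.

### The arm

A 6-joint arm with a two-finger parallel gripper is mounted at the origin on the work surface. World frame = base frame: x ahead of the robot, y to its left, z up, the work surface at z = 0. Lengths are in mm, angles in rad, forces in N, time in s.
With the tool pointing down it reaches from about 300 to 775 mm from the base axis. Payload 14.6 kg.
Tool frame: the origin (TCP) lies midway between the tips of the shut fingers; the grasp point (between the pads) lies 19 mm behind it; z points along the fingers, y is the direction in which the jaws open and shut (so a half turn about z gives the same grasp; the last joint's range is limited). The gripper opens to 94 mm and grips with 3 to 60 N. Pads are 16 mm wide; open, the fingers measure 119 mm over their backs; the gripper's body (75 mm by 177 mm) begins 78 mm behind the grasp point.
Start: joints at [-1.378, 0.3, 1.521, -0, 1.321, -0.067], TCP at [141.281, -531.534, 172.246] pointing down, gripper open.
Joint ranges: [-3.03, 3.03], [-0.79, 2.21], [0.23, 2.52], [-1.04, 4.18], [0, 3.07], [-2.55, 2.55]. Speed limits (rad/s): [2.22, 2.22, 2.57, 3.14, 3.14, 3.14].

### API

Orientations are given as [roll, pitch, yaw] about the fixed x, y, z axes, in that order (R = Rz(yaw) Ry(pitch) Rx(roll)).
In Python, from cell import manip, camera gives the robot as it stands. The module is installed in compiled form; this text tells all that it offers.
- The arm moves only by the tool jog_arm, never from a script. Its argument "commands" is a list of rows, each a list of 7 numbers: the shift along the world's x, y, z in units of 1 m (1.0 is 1 m), then the turn, a rotation vector about the world's x, y, z in units of 120 degrees (1.0 is 120 degrees), then the opening, from 0 (shut) to 1 (fully open). In form: [[x, y, z, ax, ay, az, grip], ...]. A call has exactly 10 rows; each row is the pose to reach, as a shift and turn from the pose commanded when the call began; what a row does not reach only later rows make up. A row lasts 1/8 s, in which the tool goes at most 62.5 mm and 10.7 degrees, less where a joint would pass 70% of its speed; a pose out of reach is approached as far as the arm can. A call with a number of a shift or a turn outside -1 to 1 is refused whole. A call with a gripper value outside its range is refused whole. The fingers move at their own pace and stop on an object; "grip_force" is the grip in N (left out, the last holds). Time passes only in rows, so rows that repeat a pose let the fingers close, or fill a call up. It gives the time, the measured TCP pose, the force and the opening at its end, in the units of the state.
- manip.read_state(): the state, without advancing time (a new reading comes with each control period).
- camera(name): name is "scene" or "side" or "wrist"; returns a dict with "pixels" (400x640x3 uint8, blue, green, red), "vertical_fov" (degrees; the focal length in pixels is half the picture's height over the tangent of half this angle, whatever the lens; pixels are square), "cx", "cy" (the principal point, pixels), "rvec" (rotation vector, rad) and "tvec" (3), from world to camera coordinates, as OpenCV has them. Camera axes: x right, y down, z forward; pixel columns grow to the right and rows downward; lengths in mm; the calibration is good to about 2 mm. A picture is of the moment at which its call begins. There is no depth.
- manip.sign_off(): hands the job in, once; it reports no verdict.
The state is a dict: "clock": time; "joints": joint angles; "qd": joint speeds; "effort": joint torques, N m; "eef_pos": TCP position; "eef_rot": TCP orientation; "wrist_force": force on the tool from outside, world axes, zero at the start; "moment": the same for the moment, N m; "finger_gap": finger opening in mm.
Only numpy, scipy, OpenCV 4.12 (cv2) and the standard library are available. Lean on these libraries where they do the work, as an engineer would, in place of code of your own. Each camera call takes 0.05 s, during which the arm holds its last target.

## Working session

There is one attempt and no reset: what is moved stays moved. The work goes in short steps, Python scripts to look and compute and a tool call to move; the robot and the scene stay as the last step left them, time stands still between calls to the robot, and variables do not carry over. Pictures are saved under pics/ and viewed, and the job is handed in when it is done.

Besides the shell and the picture viewer there is one more tool, called in YAML: its name, and indented under it one key for each argument. jog_arm: Moves the arm, as the interface text tells. Its arguments: {"type":"object","properties":{"commands":{"type":"array","items":{"type":"array","items":{"type":"number"}}},"grip_force":{"type":"number"}},"required":["commands"]}

```bash
mkdir -p pics
cat > h.py <<'E'
import numpy as np, cv2
from cell import manip, camera
def snap(n,f):
    c=camera(n); cv2.imwrite('pics/'+f,c['pixels']); np.save('pics/'+f[:-4]+'.npy',c,allow_pickle=True); return c
def load(f): return np.load('pics/'+f+'.npy',allow_pickle=True).item()
def K(c):
    f=200/np.tan(np.radians(c['vertical_fov'])/2); return f
def ray(c,u,v):
    f=K(c); R=cv2.Rodrigues(np.array(c['rvec'],float))[0]; t=np.array(c['tvec'],float).ravel()
    d=R.T@np.array([(u-c['cx'])/f,(v-c['cy'])/f,1]); o=-R.T@t; return o,d/np.linalg.norm(d)
def plane(c,u,v,z):
    o,d=ray(c,u,v); return o+d*(z-o[2])/d[2]
def tri(*a):
    A=np.zeros((3,3));b=np.zeros(3);rs=[]
    for c,u,v in a:
        o,d=ray(c,u,v);P=np.eye(3)-np.outer(d,d);A+=P;b+=P@o;rs.append((o,P))
    x=np.linalg.solve(A,b); return x,[np.linalg.norm(P@(x-o)) for o,P in rs]
def proj(c,p):
    R=cv2.Rodrigues(np.array(c['rvec'],float))[0]; q=R@np.array(p,float)+np.array(c['tvec'],float).ravel(); f=K(c)
    return np.array([c['cx']+f*q[0]/q[2],c['cy']+f*q[1]/q[2]])
E
python3 - <<'E'
from h import *
for n in ['scene','side','wrist']:
    c=snap(n,n+'0.png'); print(n,c['vertical_fov'],c['cx'],c['cy'],ray(c,320,200), [k for k in c])
print(manip.read_state())
E
```

```text
scene 56.77045823791531 318.95820411021884 202.5977665488392 (array([1003.96258027, -526.52039542,  658.80226191]), array([-0.5570992 ,  0.51937043, -0.64799293])) ['pixels', 'vertical_fov', 'cx', 'cy', 'rvec', 'tvec']
side 50.252529987341546 311.656131727608 200.0822827575933 (array([ 329.04771991, -789.83148653,  794.10320112]), array([ 0.22378542,  0.68604888, -0.69228391])) ['pixels', 'vertical_fov', 'cx', 'cy', 'rvec', 'tvec']
wrist 64.80665002841202 317.15404390140975 201.9922295722588 (array([ 219.38002196, -510.05075269,  383.84940087]), array([-0.26010248, -0.07736898, -0.96247636])) ['pixels', 'vertical_fov', 'cx', 'cy', 'rvec', 'tvec']
{'clock': 0.15, 'joints': array([-1.37761669e+00,  3.00330984e-01,  1.52145478e+00, -1.35747963e-05,
        1.32070114e+00, -6.65996011e-02]), 'qd': array([ 0.00054115, -0.00120796, -0.00212084,  0.00165109, -0.00048979,
       -0.00026041]), 'effort': array([ 1.23900136e-03, -5.31959331e+01, -3.52819526e+01,  7.08458503e-02,
        2.36072339e-02, -6.89580224e-05]), 'eef_pos': array([ 141.22467761, -531.31333628,  171.81663401]), 'eef_rot': array([-3.14069951e+00, -4.63926115e-05,  2.59782582e-01]), 'wrist_force': array([0.23741266, 0.29562458, 0.14877377]), 'moment': array([-0.04454038,  0.02034316,  0.01944361]), 'finger_gap': 93.93227105310054}
```

View pics/scene0.png

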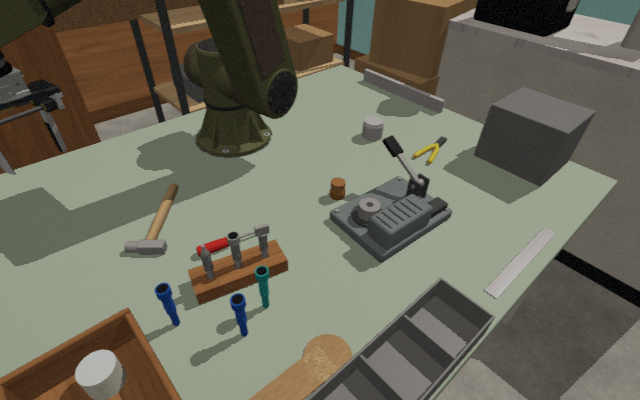

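View pics/side0.png

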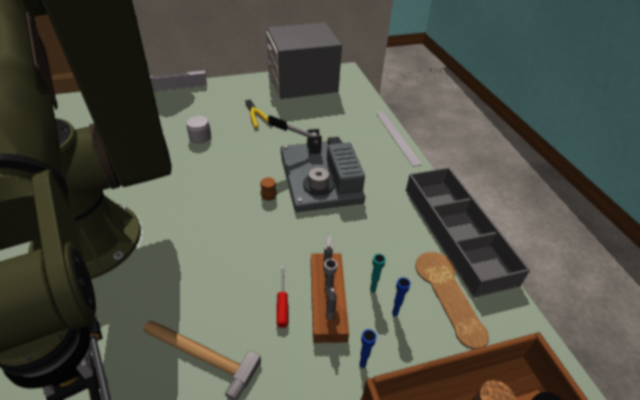

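View pics/wrist0.png

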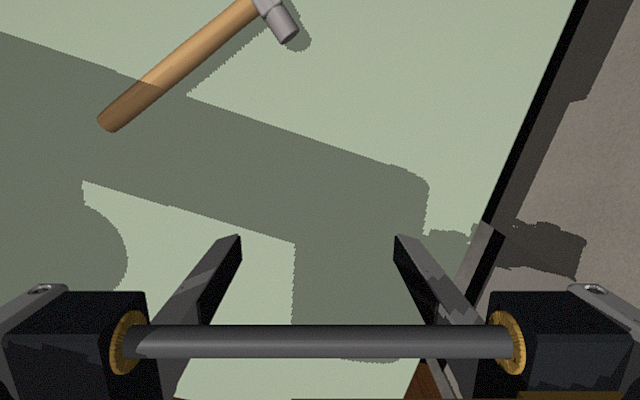

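Run:
```python
from h import *
s=load('scene0')['pixels']; d=load('side0')['pixels']
a=cv2.resize(s[215:305,170:300],None,fx=6,fy=6,interpolation=2)[:, :780]
cv2.imwrite('pics/z1.png',a)
cv2.imwrite('pics/z2.png',cv2.resize(d[225:350,260:420],None,fx=4.7,fy=4.7,interpolation=2))
cv2.imwrite('pics/z3.png',cv2.resize(s[120:260,325:460],None,fx=4.2,fy=4.2,interpolation=2))
cv2.imwrite('pics/z4.png',cv2.resize(d[100:215,240:375],None,fx=5,fy=5,interpolation=2))
```

```text
(no output)
```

View pics/z1.png

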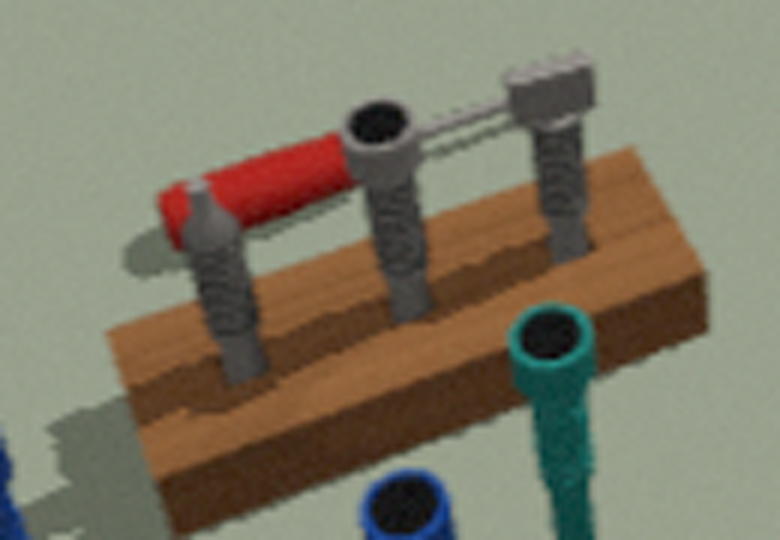

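View pics/z2.png

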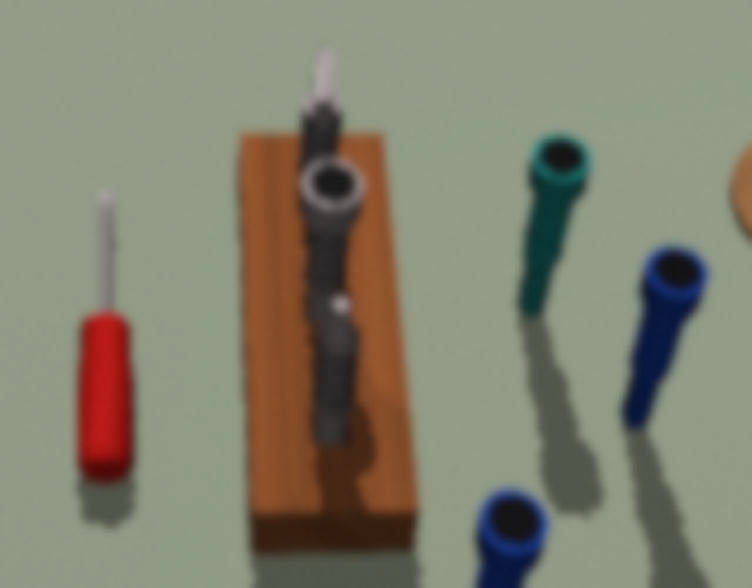

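View pics/z3.png

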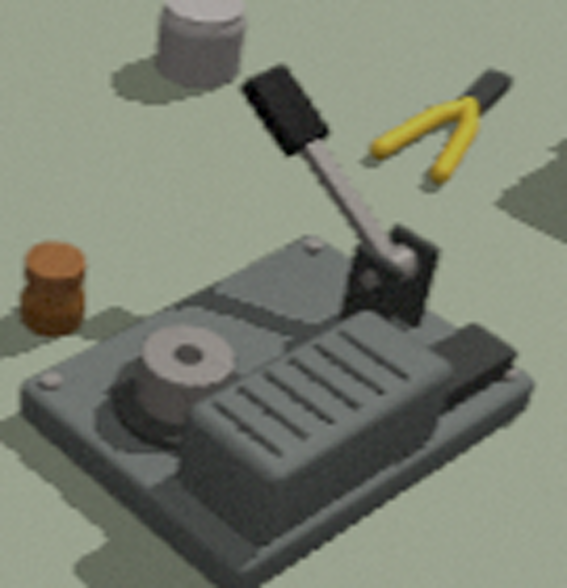

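View pics/z4.png

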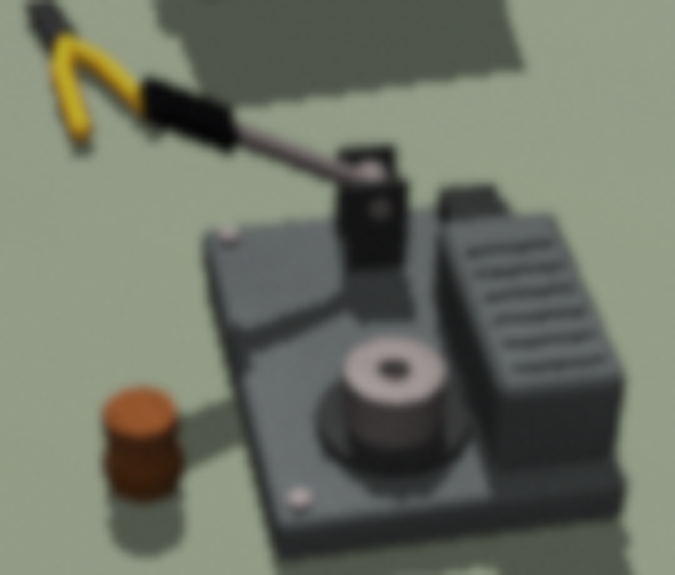

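Run:
```python
from h import *
s=load('scene0'); d=load('side0')
S=lambda u,v,x0,y0,k:((u+.5)/k-.5+x0,(v+.5)/k-.5+y0)
z1=lambda u,v:S(u,v,170,215,6);z2=lambda u,v:S(u,v,260,225,4.7);z3=lambda u,v:S(u,v,325,120,4.2);z4=lambda u,v:S(u,v,240,100,5)
def t(n,a,b,z): print(n,tri((s,*a),(d,*b)),plane(s,*a,z),plane(d,*b,z))
t('head',z1(380,124),z2(332,184),125)
t('slim',z1(197,184),z2(341,303),125)
t('slot',z1(551,75),z2(324,75),120)
t('chuck',z3(188,355),z4(394,369),70)
for p in [(107,332),(632,148),(707,272),(155,475)]: print('rack s',plane(s,*z1(*p),35))
for p in [(240,135),(381,135),(414,515),(250,515)]: print('rack d',plane(d,*z2(*p),35))
t('pivot',z3(402,260),z4(370,168),75)
t('boltA',z3(313,243),z4(228,232),30)
t('boltB',z3(50,380),z4(299,497),30)
print('base s',[plane(s,*z3(*p),30)[:2] for p in [(25,385),(310,240)]])
t('jar lid',z3(54,255),z4(141,408),50)
t('box corner',z3(187,400),z4(501,390),90)
t('pad',z3(270,85),z4(190,112),140)
t('lid',z3(54,258),z4(141,410),50)
```

```text
head (array([ 514.60152636, -303.97408385,  124.72050368]), [np.float64(0.7746540458941364), np.float64(0.7746540458940431)]) [ 514.3153508  -303.28364979  125.        ] [ 514.57171183 -305.1107435   125.        ]
slim (array([ 500.4291498 , -362.49189909,  125.70307403]), [np.float64(0.25163351892385777), np.float64(0.251633518923963)]) [ 499.59201368 -362.02521897  125.        ] [ 500.63702237 -362.33271145  125.        ]
slot (array([ 529.51070058, -245.50423034,  122.67401444]), [np.float64(0.24107487144837483), np.float64(0.24107487144853745)]) [ 527.3157503  -244.36786417  120.        ] [ 530.30476754 -243.0308601   120.        ]
chuck (array([587.15245651,  26.34868951,  70.04249532]), [np.float64(0.6087131197828571), np.float64(0.6087131197829283)]) [586.73815211  27.21680443  70.        ] [587.08277395  25.48668092  70.        ]
rack s [ 457.47855623 -392.15146462   35.        ]
rack s [ 504.93887726 -199.11758032   35.        ]
rack s [ 572.38163416 -215.2614723    35.        ]
rack s [ 522.83867499 -407.83469567   35.        ]
rack d [ 505.10708886 -200.49409225   35.     
[... 981 characters left out ...]
8)]) [449.66638531  52.52069686  50.        ] [456.13168362  49.66411912  50.        ]
box corner (array([627.91026938, -23.61141656,  91.06448587]), [np.float64(2.2952378810528318), np.float64(2.2952378810528535)]) [625.84172181 -19.61810946  90.        ] [627.9606082 -25.814773   90.       ]
pad (array([510.40142663, 167.71402931, 155.32395527]), [np.float64(5.071606192416049), np.float64(5.071606192416026)]) [490.90872232 197.80940513 140.        ] [513.74577467 181.39554261 140.        ]
lid (array([455.34288263,  46.25872137,  52.90711955]), [np.float64(0.9554727335896959), np.float64(0.9554727335898298)]) [451.96447629  50.31778837  50.        ] [455.82461305  48.10246626  50.        ]
```

jog_arm:
  commands:
    - [0.05,0.03,0.01,0,0,0.07,0.6]
    - [0.1,0.06,0.01,0,0,0.14,0.6]
    - [0.15,0.09,0.01,0,0,0.21,0.6]
    - [0.2,0.12,0.01,0,0,0.28,0.6]
    - [0.25,0.15,0.01,0,0,0.35,0.6]
    - [0.3,0.18,0.01,0,0,0.42,0.6]
    - [0.34,0.21,0.01,0,0,0.48,0.6]
    - [0.373,0.227,0.01,0,0,0.509,0.6]
    - [0.373,0.227,0.01,0,0,0.509,0.6]
    - [0.373,0.227,0.01,0,0,0.509,0.6]

```text
clock: 1.4
eef_pos: [513.8, -304.8, 181.9]
eef_rot: [-3.141, -0.0, 1.325]
wrist_force: [-0.3, -0.2, -0.7]
finger_gap: 56.5
```

Run:
```python
from h import *
c=snap('wrist','w1.png'); print(manip.read_state())
for n in ['scene','side']: snap(n,n+'1.png')
print(proj(c,[514.6,-304,125]),proj(c,[514.6,-304,35]))
```

```text
{'clock': 1.45, 'joints': array([-5.97211479e-01,  3.99516016e-01,  1.36443318e+00, -1.61686722e-04,
        1.37803968e+00, -3.50901940e-01]), 'qd': array([-0.0085366 , -0.00586927, -0.00073621,  0.00018963, -0.00076404,
       -0.0015414 ]), 'effort': array([ 9.59740989e-01, -5.89644456e+01, -3.60072005e+01,  8.63621500e-02,
        3.80652188e-02, -8.48081345e-05]), 'eef_pos': array([ 513.56390444, -305.04658649,  182.12013429]), 'eef_rot': array([-3.14116603e+00,  1.28099594e-05,  1.32451780e+00]), 'wrist_force': array([-0.09424745,  0.19357772, -0.35436651]), 'moment': array([-0.01478949, -0.02669166, -0.03791308]), 'finger_gap': 56.61403916392379}
[318.25378359 205.2153437 ] [318.02436503 183.03636563]
```

View pics/w1.png

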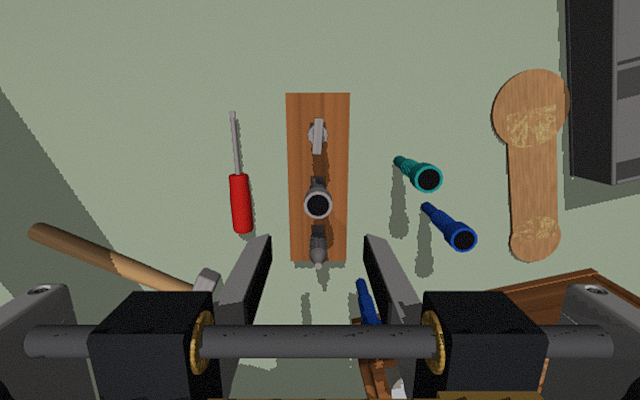

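View pics/scene1.png

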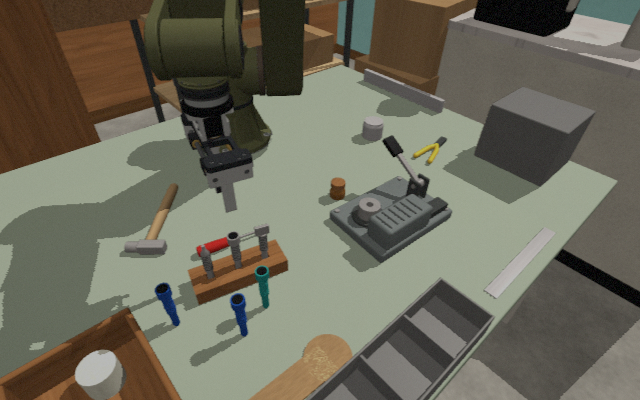

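jog_arm:
  commands:
    - [0.001,0.001,-0.02,0,0,0,0.6]
    - [0.001,0.001,-0.04,0,0,0,0.6]
    - [0.001,0.001,-0.06,0,0,0,0.6]
    - [0.001,0.001,-0.08,0,0,0,0.6]
    - [0.001,0.001,-0.1,0,0,0,0.6]
    - [0.001,0.001,-0.115,0,0,0,0.6]
    - [0.001,0.001,-0.122,0,0,0,0.6]
    - [0.001,0.001,-0.122,0,0,0,0.4]
    - [0.001,0.001,-0.122,0,0,0,0.25]
    - [0.001,0.001,-0.122,0,0,0,0.2]
  grip_force: 25

```text
clock: 2.8
eef_pos: [515.5, -303.7, 60.8]
eef_rot: [3.141, 0.0, 1.326]
wrist_force: [-0.0, -0.8, 0.0]
finger_gap: 29.5
```

jog_arm:
  commands:
    - [0,0,0,0,0,0,0.15]
    - [0,0,0,0,0,0,0.1]
    - [0,0,0,0,0,0,0.05]
    - [0,0,0,0,0,0,0.05]
    - [0,0,0,0,0,0,0.05]
    - [0,0,0,0,0,0,0.05]
    - [0,0,0,0,0,0,0.05]
    - [0,0,0,0,0,0,0.05]
    - [0,0,0,0,0,0,0.05]
    - [0,0,0,0,0,0,0.05]

```text
clock: 4.05
eef_pos: [515.5, -303.7, 60.6]
eef_rot: [3.141, 0.0, 1.326]
wrist_force: [-1.3, 0.8, 6.0]
finger_gap: 24.9
```

Run:
```python
from h import *
print(manip.read_state())
for n in ['scene','side','wrist']: c=snap(n,n+'2.png')
a=load('scene2')['pixels'];b=load('side2')['pixels']
cv2.imwrite('pics/z5.png',np.hstack([cv2.resize(a[160:310,160:300],None,fx=2.8,fy=2.8),cv2.resize(b[200:350,260:400],None,fx=2.8,fy=2.8)]))
```

```text
{'clock': 4.05, 'joints': array([-5.93599594e-01,  5.14098762e-01,  1.49276819e+00, -4.95024091e-05,
        1.13399592e+00, -3.48604163e-01]), 'qd': array([-0.00108234,  0.0003108 ,  0.00044523,  0.0009729 ,  0.0010674 ,
        0.00020023]), 'effort': array([ 1.09691704e-01, -5.89617240e+01, -3.06077778e+01,  1.35298194e-01,
       -2.00216998e-01, -5.81186487e-04]), 'eef_pos': array([ 515.47742921, -303.69794513,   60.6433583 ]), 'eef_rot': array([3.14092210e+00, 2.91452569e-04, 1.32582172e+00]), 'wrist_force': array([-1.33531777,  0.84528275,  5.97934699]), 'moment': array([-0.04672169,  0.12801513,  0.00962647]), 'finger_gap': 24.899267033085895}
```

View pics/z5.png

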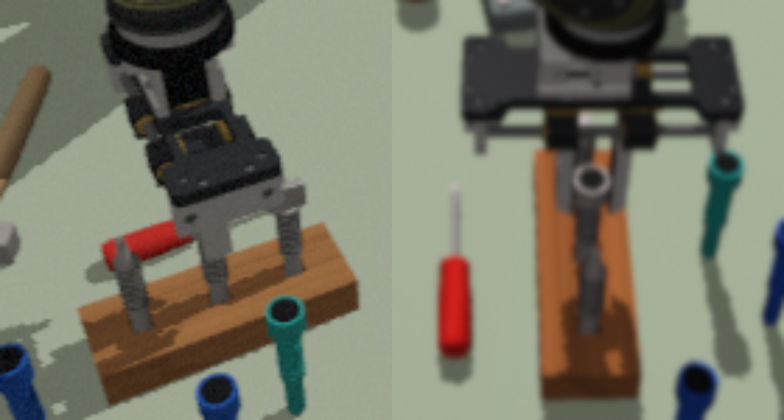

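View pics/wrist2.png

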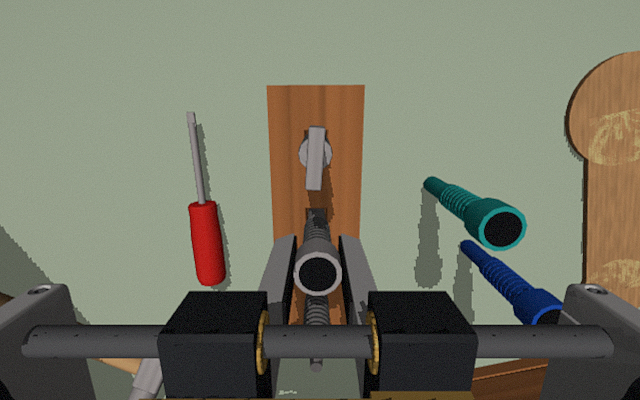

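jog_arm:
  commands:
    - [0,0,0,0,0,0,0.4]
    - [0,0,0,0,0,0,0.45]
    - [0,0,0,0,0,0,0.45]
    - [0,0,-0.007,0,0,0,0.45]
    - [0,0,-0.015,0,0,0,0.45]
    - [0,0,-0.015,0,0,0,0.45]
    - [0,0,-0.015,0,0,0,0.3]
    - [0,0,-0.015,0,0,0,0.05]
    - [0,0,-0.015,0,0,0,0.05]
    - [0,0,-0.015,0,0,0,0.05]

```text
clock: 5.45
eef_pos: [515.3, -303.6, 45.4]
eef_rot: [3.141, 0.0, 1.326]
wrist_force: [0.2, -0.0, 1.3]
finger_gap: 25.5
```

Run:
```python
from h import *
print(manip.read_state())
for n in ['scene','side','wrist']: c=snap(n,n+'3.png')
a=load('scene3')['pixels'];b=load('side3')['pixels'];w=load('wrist3')['pixels']
cv2.imwrite('pics/z6.png',cv2.resize(a[170:300,160:310],None,fx=4.5,fy=4.5))
cv2.imwrite('pics/z7.png',cv2.resize(w[180:400,220:420],None,fx=2.7,fy=2.7))
```

```text
{'clock': 5.45, 'joints': array([-5.93614158e-01,  5.32527253e-01,  1.50372065e+00,  3.10639961e-06,
        1.10506111e+00, -3.48635828e-01]), 'qd': array([-0.00076456, -0.00099522, -0.00054399, -0.00131073, -0.00057825,
       -0.00130396]), 'effort': array([ 2.28410721e-02, -6.17633629e+01, -3.13666177e+01,  7.23676616e-02,
        1.49196152e-03, -7.48397611e-05]), 'eef_pos': array([ 515.33701178, -303.59622451,   45.42581698]), 'eef_rot': array([3.14132513e+00, 9.42860255e-05, 1.32581659e+00]), 'wrist_force': array([ 0.17023154, -0.01742071,  1.31171281]), 'moment': array([-0.08371726, -0.03455685,  0.01657185]), 'finger_gap': 25.531579085103616}
```

View pics/z6.png

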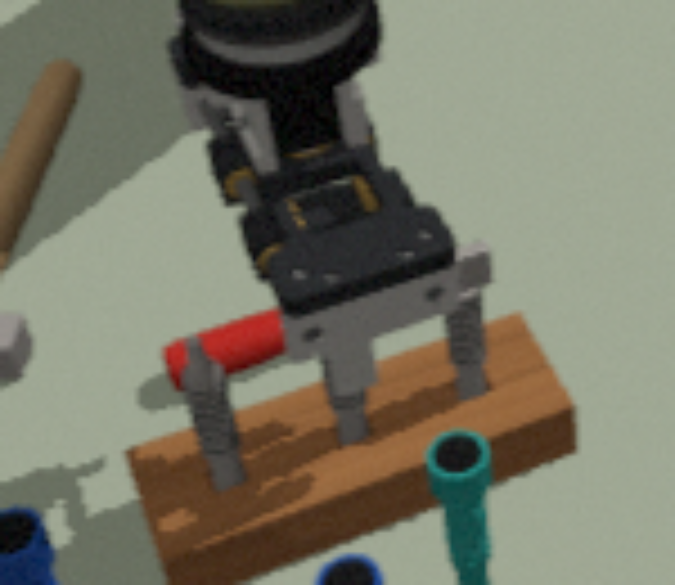

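View pics/z7.png

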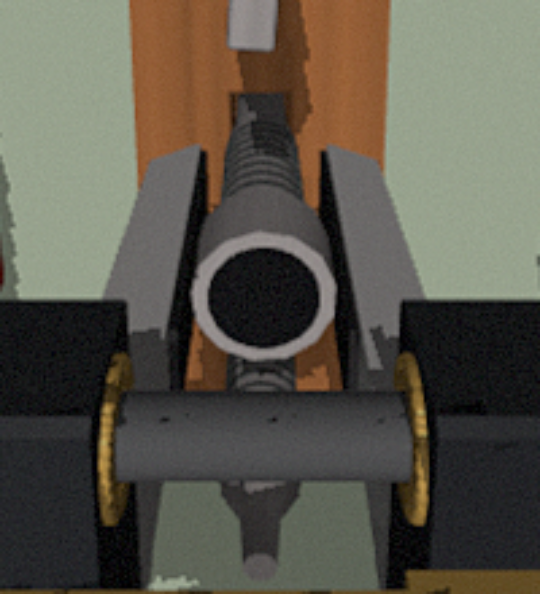

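jog_arm:
  commands:
    - [0,0,0,0,0,0,0]
    - [0,0,0,0,0,0,0]
    - [0,0,0,0,0,0,0]
    - [0,0,0,0,0,0,0]
    - [0,0,0,0,0,0,0]
    - [0,0,0,0,0,0,0]
    - [0,0,0,0,0,0,0]
    - [0,0,0,0,0,0,0]
    - [0,0,0,0,0,0,0]
    - [0,0,0,0,0,0,0]
  grip_force: 30

```text
clock: 6.85
eef_pos: [515.4, -303.6, 45.4]
eef_rot: [3.141, 0.0, 1.326]
wrist_force: [-0.9, -0.7, 5.7]
finger_gap: 25.6
```

Run:
```python
from h import *
for n in ['scene','side','wrist']: c=snap(n,n+'4.png')
w=load('wrist4')['pixels'];b=load('side4')['pixels']
cv2.imwrite('pics/z8.png',np.hstack([cv2.resize(w[180:400,220:420],None,fx=2.,fy=2.),cv2.resize(b[230:340,280:380],None,fx=4,fy=4)]))
```

```text
(no output)
```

View pics/z8.png

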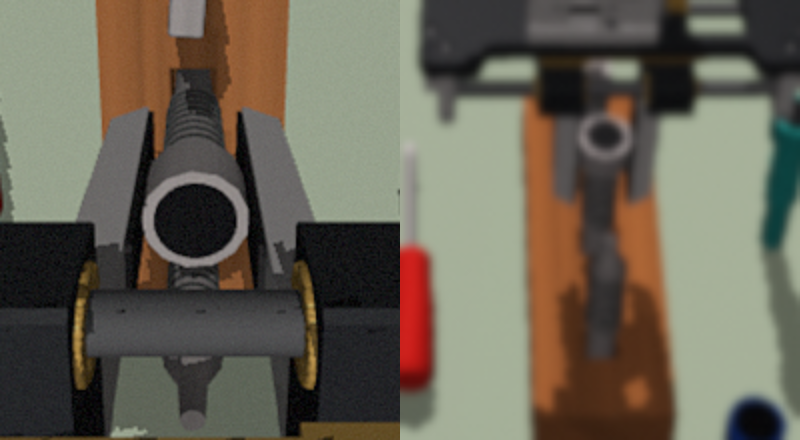

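jog_arm:
  commands:
    - [0,0,0,0,0,0,0.4]
    - [0,0,0,0,0,0,0.45]
    - [0,0,0,0,0,0,0.45]
    - [0,0,0.02,0,0,0,0.45]
    - [0,0,0.04,0,0,0,0.45]
    - [0,0,0.052,0,0,0,0.45]
    - [0,0,0.052,0,0,0,0.4]
    - [0,0,0.052,0,0,0,0.2]
    - [0,0,0.052,0,0,0,0.1]
    - [0,0,0.052,0,0,0,0]
  grip_force: 30

```text
clock: 8.25
eef_pos: [515.1, -303.5, 96.8]
eef_rot: [-3.141, -0.0, 1.326]
wrist_force: [-0.4, 0.0, 0.1]
finger_gap: 10.9
```

jog_arm:
  commands:
    - [0,0,0,0,0,0,0]
    - [0,0,0,0,0,0,0]
    - [0,0,0,0,0,0,0]
    - [0,0,0,0,0,0,0]
    - [0,0,0.003,0,0,0,0]
    - [0,0,0.006,0,0,0,0]
    - [0,0,0.01,0,0,0,0]
    - [0,0,0.013,0,0,0,0]
    - [0,0,0.015,0,0,0,0]
    - [0,0,0.015,0,0,0,0]

```text
clock: 9.5
eef_pos: [515.3, -303.5, 112.4]
eef_rot: [3.141, 0.0, 1.326]
wrist_force: [-0.5, -0.3, -1.0]
finger_gap: 0.6
```

Run:
```python
from h import *
for n in ['scene','side','wrist']: c=snap(n,n+'5.png')
w=load('wrist5')['pixels'];b=load('side5')['pixels'];a=load('scene5')['pixels']
cv2.imwrite('pics/z9.png',np.hstack([cv2.resize(w[180:400,220:420],None,fx=1.8,fy=1.8),cv2.resize(b[240:339,280:370],None,fx=4,fy=4)]))
cv2.imwrite('pics/z10.png',cv2.resize(a[170:300,160:310],None,fx=4.5,fy=4.5))
```

```text
(no output)
```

View pics/z9.png

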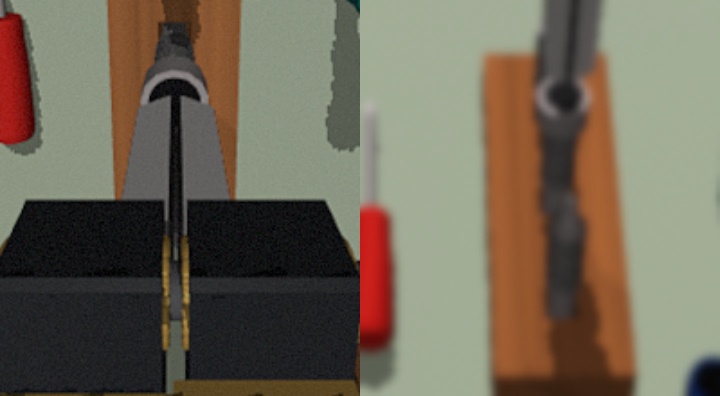

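View pics/z10.png

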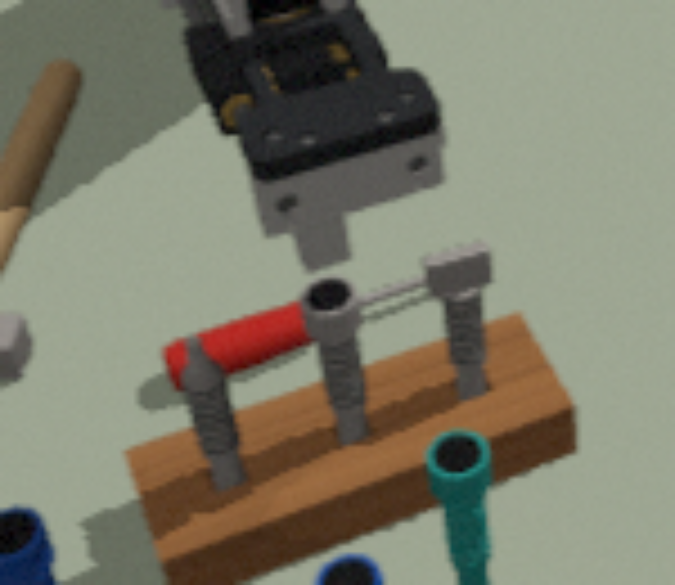

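Run:
```python
from h import *
print(manip.read_state()['eef_pos'])
s=load('scene5');d=load('side5');w=load('wrist5')
for z in (112.4,140): print(z,[np.round(proj(c,[515.3,-303.5,z])) for c in (s,d,w)])
print('tip scene px',(325/4.5+160,268/4.5+170),'side head',(563-360)/4+280,95/4+240, 'wrist tip',175/1.8+220,100/1.8+180)
cv2.imwrite('pics/z11.png',cv2.resize(d['pixels'][190:340,250:410],None,fx=4,fy=4))
```

```text
[ 515.22136046 -303.49525756  112.10529469]
112.4 [array([234., 240.]), array([330., 267.]), array([318., 229.])]
140 [array([232., 230.]), array([331., 258.]), array([318., 245.])]
tip scene px (232.22222222222223, 229.55555555555554) side head 330.75 263.75 wrist tip 317.22222222222223 235.55555555555554
```

View pics/z11.png

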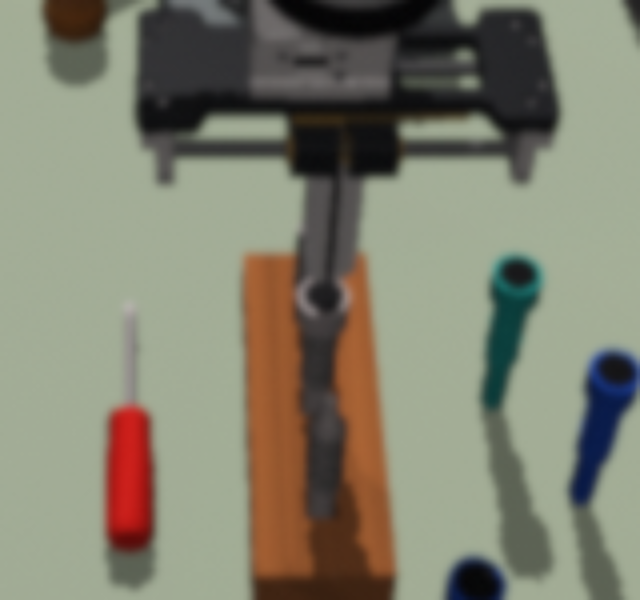

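Run:
```python
from h import *
s=load('scene4');d=load('side4');w=load('wrist4');e=load('scene1')
for z in (45,60,75): print(z,np.round(proj(s,[515.4+19*.97,-303.6-19*.24,z]),1), np.round(proj(d,[515.4+19*.97,-303.6-19*.24,z]),1),np.round(proj(w,[515.4+19*.97,-303.6-19*.24,z]),1))
for z in (182,200,210): print(z,np.round(proj(e,[513.8+33*.97,-304.8-33*.24,z]),1))
print('scene px',347/4.5+160,390/4.5+170)
print(e['tvec'],s['tvec'],e['rvec'],s['rvec'])
cv2.imwrite('pics/z12.png',np.hstack([cv2.resize(e['pixels'][140:260,180:280],None,fx=4,fy=4),cv2.resize(s['pixels'][190:310,180:280],None,fx=4,fy=4)]))
```

```text
45 [240.8 268.2] [337.5 286.6] [344. 229.]
60 [240.  263.5] [338.  282.4] [345.9 237. ]
75 [239.1 258.8] [338.4 278.1] [348.  246.1]
182 [233.7 225.3]
200 [232.4 218.1]
210 [231.7 214. ]
scene px 237.11111111111111 256.6666666666667
[-288.80206619 -225.5464847  1258.93095898] [-288.80206619 -225.5464847  1258.93095898] [ 2.10861303  0.96112887 -0.40942274] [ 2.10861303  0.96112887 -0.40942274]
```

View pics/z12.png

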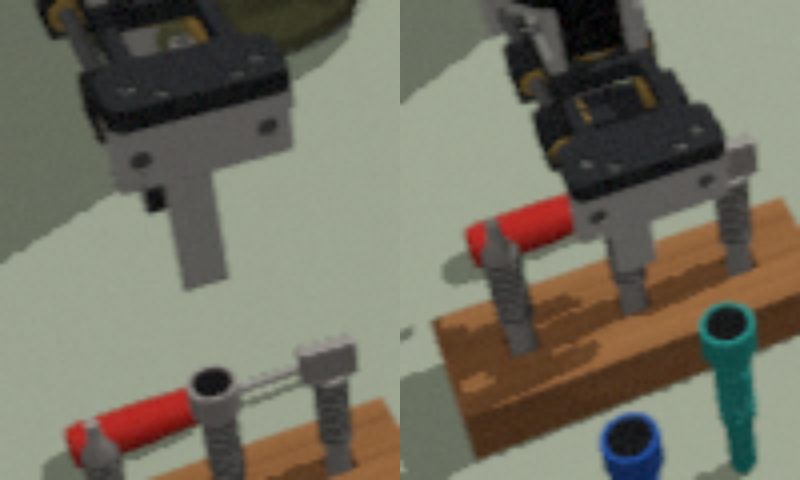

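Run:
```python
from h import *
e=load('side1')['pixels'];f=load('side5')['pixels'];w=load('wrist1')['pixels'] if 0 else load('w1')['pixels']
cv2.imwrite('pics/z13.png',np.hstack([cv2.resize(e[150:290,270:400],None,fx=3,fy=3),cv2.resize(f[150:290,270:400],None,fx=3,fy=3)]))
cv2.imwrite('pics/z14.png',cv2.resize(w[80:280,250:400],None,fx=2.9,fy=2.9))
```

```text
(no output)
```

View pics/z13.png

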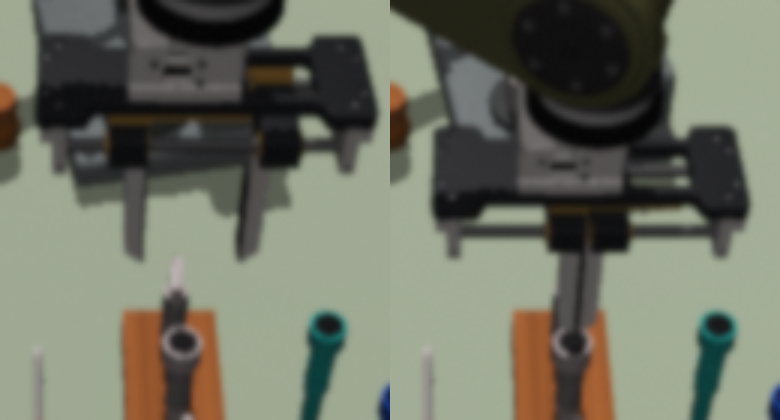

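View pics/z14.png

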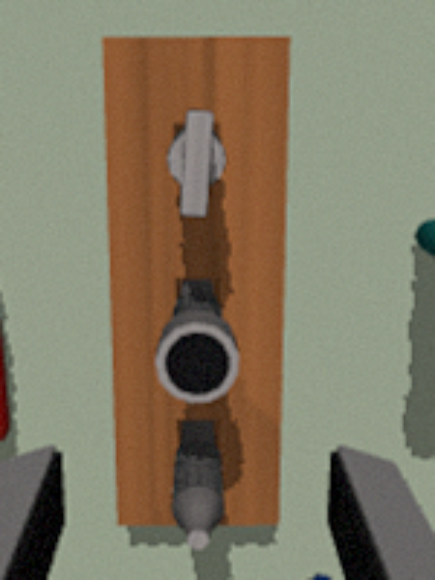

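Run:
```python
from h import *
s=load('scene1');d=load('side1');w=load('w1')
print(tri((s,231,211),(d,352.3,236)), tri((s,231,211),(d,333.3,236)))
for z in (182,200,210): print(z,proj(d,[513.8,-304.8,z]),proj(d,[513.8+8,-304.8+30,z]))
# PnP wrist from rack corners
k=2.9
S=lambda u,v:((u+.5)/k-.5+250,(v+.5)/k-.5+80)
img=np.array([S(104,37),S(290,37),S(277,523),S(120,523),S(198,360),S(199,157)])
y=np.array([.2425,.97]);x=np.array([.97,-.2425]);c=np.array([514.6,-304])
obj=[]
for a,b in [(-35,100),(35,100),(35,-100),(-35,-100)]: p=c+a*x+b*y; obj.append([*p,35])
obj.append([514.6,-304,125]); obj.append([*(c+60*y),122])
obj=np.array(obj)
f=K(w);M=np.array([[f,0,w['cx']],[0,f,w['cy']],[0,0,1]])
print('given reproj',[np.round(proj(w,o)-i,1) for o,i in zip(obj,img)])
ok,r,t=cv2.solvePnP(obj[:5],img[:5],M,None); R=cv2.Rodrigues(r)[0]; print('pnp cam',(-R.T@t).ravel(),'given',ray(w,320,200)[0])
```

```text
(array([ 546.70639865, -316.02878815,  215.45739336]), [np.float64(3.7231850408584055), np.float64(3.7231850408585685)]) (array([ 519.92120359, -298.86379963,  194.73461433]), [np.float64(2.933055144927754), np.float64(2.9330551449277014)])
182 [331.36169428 244.89215505] [330.70337725 232.47123946]
200 [331.87999731 238.55582086] [331.19713966 226.11861877]
210 [332.17512569 234.9478311 ] [331.47810298 222.50381668]
given reproj [array([ 0. , -0.1]), array([ 0.8, -0.1]), array([0.7, 1. ]), array([-0.9,  1. ]), array([0.3, 1.4]), array([-0. ,  2.6])]Traceback (most recent call last):
  File "<stdin>", line 16, in <module>
cv2.error: OpenCV(4.12.0) /io/opencv/modules/calib3d/src/calibration_base.cpp:1346: error: (-2:Unspecified error) in function 'void cv::findExtrinsicCameraParams2(const cv::Mat&, const cv::Mat&, const cv::Mat&, const cv::Mat&, cv::Mat&, cv::Mat&, int)'
> DLT algorithm needs at least 6 points for pose estimation from 3D-2D point correspondences. (expected: 'count >= 6'), where
>     'count' is 5
> must be greater than or equal to
>     '6' is 6
```

jog_arm:
  commands:
    - [0,0,0,0,0,0,0.45]
    - [0,0,0,0,0,0,0.45]
    - [0,0,0,0,0,0,0.45]
    - [0,0,0,0,0,0,0.45]
    - [0,0,0,0,0,0,0.45]
    - [0,0,-0.02,0,0,0,0.45]
    - [0,0,-0.04,0,0,0,0.45]
    - [0,0,-0.06,0,0,0,0.45]
    - [0,0,-0.075,0,0,0,0.45]
    - [0,0,-0.08,0,0,0,0.45]

```text
clock: 10.9
eef_pos: [515.0, -303.4, 31.5]
eef_rot: [-3.141, -0.0, 1.326]
wrist_force: [0.7, 0.9, 0.4]
finger_gap: 42.3
```

Run:
```python
from h import *
for n in ['scene','side','wrist']: c=snap(n,n+'6.png')
w=load('wrist6')['pixels'];b=load('side6')['pixels'];a=load('scene6')['pixels']
cv2.imwrite('pics/z15.png',np.hstack([cv2.resize(w[190:350,250:390],None,fx=2.8,fy=2.8)[:440],cv2.resize(b[230:340,280:370],None,fx=4,fy=4)]))
cv2.imwrite('pics/z16.png',cv2.resize(a[170:300,160:310],None,fx=4.5,fy=4.5))
```

```text
(no output)
```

View pics/z15.png

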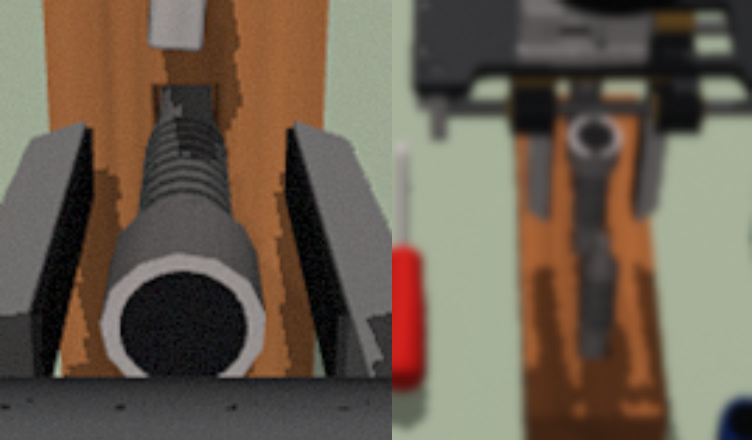

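View pics/z16.png

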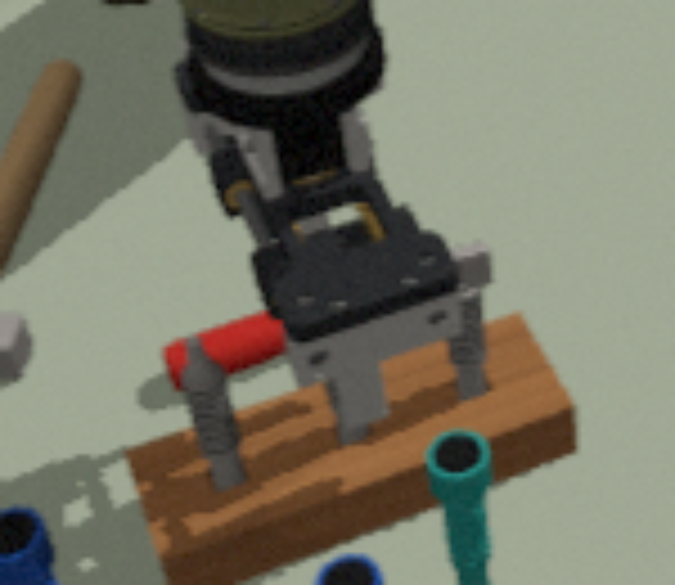

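jog_arm:
  commands:
    - [0,0,0,0,0,0,0]
    - [0,0,0,0,0,0,0]
    - [0,0,0,0,0,0,0]
    - [0,0,0,0,0,0,0]
    - [0,0,0,0,0,0,0]
    - [0,0,0,0,0,0,0]
    - [0,0,0,0,0,0,0]
    - [0,0,0,0,0,0,0]
    - [0,0,0,0,0,0,0]
    - [0,0,0,0,0,0,0]

```text
clock: 12.3
eef_pos: [515.5, -303.7, 32.7]
eef_rot: [3.141, 0.0, 1.326]
wrist_force: [0.1, 0.3, 5.5]
finger_gap: 25.2
```

jog_arm:
  commands:
    - [0,0,0,0,0,0,0.45]
    - [0,0,0,0,0,0,0.45]
    - [0,0,0,0,0,0,0.45]
    - [0,0,0.02,0,0,0,0.45]
    - [0,0,0.038,0,0,0,0.45]
    - [0,0,0.038,0,0,0,0.4]
    - [0,0,0.038,0,0,0,0]
    - [0,0,0.038,0,0,0,0]
    - [0,0,0.038,0,0,0,0]
    - [0,0,0.038,0,0,0,0]

```text
clock: 13.55
eef_pos: [515.1, -303.4, 69.8]
eef_rot: [-3.141, -0.0, 1.326]
wrist_force: [-0.1, 0.1, -0.9]
finger_gap: 25.3
```

jog_arm:
  commands:
    - [0,0,0,0,0,0,0]
    - [0,0,0,0,0,0,0]
    - [0,0,0,0,0,0,0]
    - [0,0,0.005,0,0,0,0]
    - [0,0,0.01,0,0,0,0]
    - [0,0,0.015,0,0,0,0]
    - [0,0,0.015,0,0,0,0]
    - [0,0,0.015,0,0,0,0]
    - [0,0,0.015,0,0,0,0]
    - [0,0,0.015,0,0,0,0]

```text
clock: 14.8
eef_pos: [515.2, -303.5, 85.1]
eef_rot: [-3.141, -0.0, 1.326]
wrist_force: [0.9, 0.7, -2.0]
finger_gap: 25.3
```

Run:
```python
from h import *
for n in ['scene','side','wrist']: c=snap(n,n+'7.png')
w=load('wrist7')['pixels'];b=load('side7')['pixels'];a=load('scene7')['pixels']
cv2.imwrite('pics/z17.png',np.hstack([cv2.resize(w[190:350,250:390],None,fx=2.8,fy=2.8)[:440],cv2.resize(b[230:340,280:370],None,fx=4,fy=4)]))
cv2.imwrite('pics/z18.png',cv2.resize(a[170:300,160:310],None,fx=4.5,fy=4.5))
```

```text
(no output)
```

View pics/z17.png

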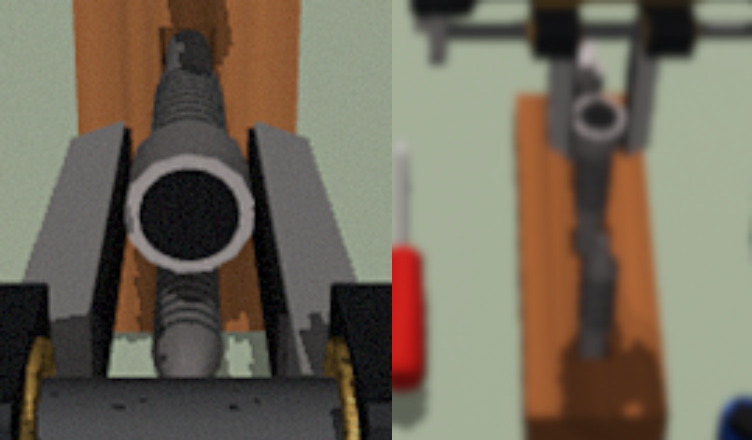

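View pics/z18.png

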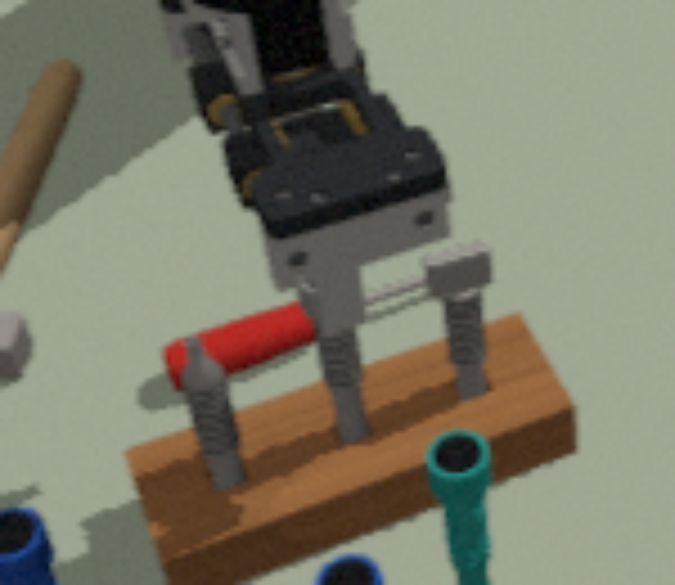

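jog_arm:
  commands:
    - [0,0,0.03,0,0,0,0]
    - [0,0,0.065,0,0,0,0]
    - [0,0,0.1,0,0,0,0]
    - [0,0,0.118,0,0,0,0]
    - [0.006,0.025,0.12,0,0,0,0]
    - [0.012,0.055,0.12,0,0,0,0]
    - [0.02,0.09,0.12,0,0,0,0]
    - [0.028,0.13,0.12,0,0,0,0]
    - [0.036,0.17,0.12,0,0,0,0]
    - [0.045,0.21,0.115,0,0,0,0]
  grip_force: 35

```text
clock: 16.2
eef_pos: [560.3, -92.2, 199.8]
eef_rot: [-3.141, 0.0, 1.326]
wrist_force: [-0.2, 0.1, -1.7]
finger_gap: 25.2
```

jog_arm:
  commands:
    - [0.008,0.035,-0.005,0,0,0,0]
    - [0.016,0.065,-0.015,0,0,0,0]
    - [0.022,0.09,-0.025,0,0,0,0]
    - [0.025,0.108,-0.035,0,0,0,0]
    - [0.027,0.117,-0.045,0,0,0,0]
    - [0.027,0.12,-0.05,0,0,0,0]
    - [0.027,0.12,-0.05,0,0,0,0]
    - [0.027,0.12,-0.05,0,0,0,0]
    - [0.027,0.12,-0.05,0,0,0,0]
    - [0.027,0.12,-0.05,0,0,0,0]

```text
clock: 17.45
eef_pos: [587.4, 26.3, 150.5]
eef_rot: [3.141, -0.0, 1.326]
wrist_force: [0.1, 0.1, -1.4]
finger_gap: 25.2
```

Run:
```python
from h import *
for n in ['scene','side','wrist']: c=snap(n,n+'8.png')
w=load('wrist8')['pixels'];b=load('side8')['pixels'];a=load('scene8')['pixels']
print(manip.read_state())
cv2.imwrite('pics/z19.png',cv2.resize(b[100:220,250:390],None,fx=5,fy=5,interpolation=2))
cv2.imwrite('pics/z20.png',cv2.resize(a[130:250,310:450],None,fx=5,fy=5,interpolation=2))
```

```text
{'clock': 17.6, 'joints': array([-1.73726019e-02,  4.01656191e-01,  1.43599314e+00,  2.03702612e-05,
        1.30378380e+00,  2.27627259e-01]), 'qd': array([ 0.00054635, -0.00042262,  0.0008554 , -0.00063485,  0.00078481,
        0.00094403]), 'effort': array([-5.07079647e-02, -5.96872365e+01, -3.57549334e+01,  7.02584325e-02,
        2.53749431e-04, -1.05679232e-03]), 'eef_pos': array([587.30972432,  26.40736995, 150.34811651]), 'eef_rot': array([ 3.14144168e+00, -5.51406020e-05,  1.32579110e+00]), 'wrist_force': array([-0.19767365,  0.18191927, -0.25706393]), 'moment': array([-0.05793307, -0.01970871, -0.08556786]), 'finger_gap': 24.72625631499918}
```

View pics/z19.png

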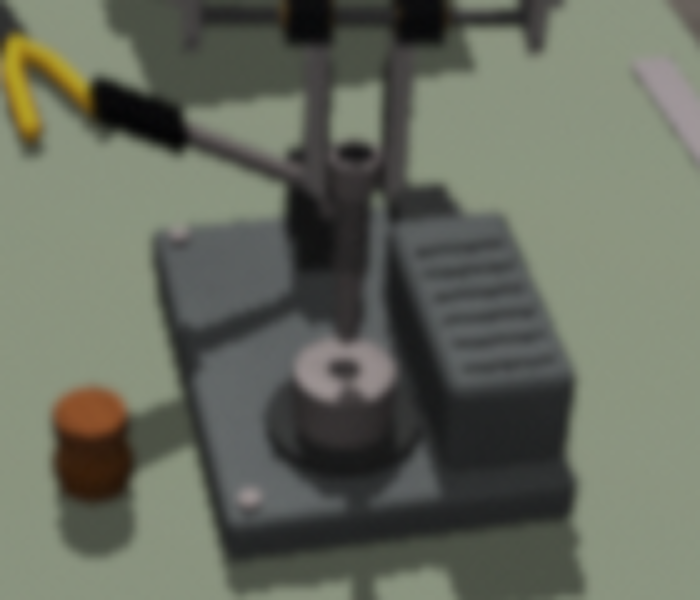

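View pics/z20.png

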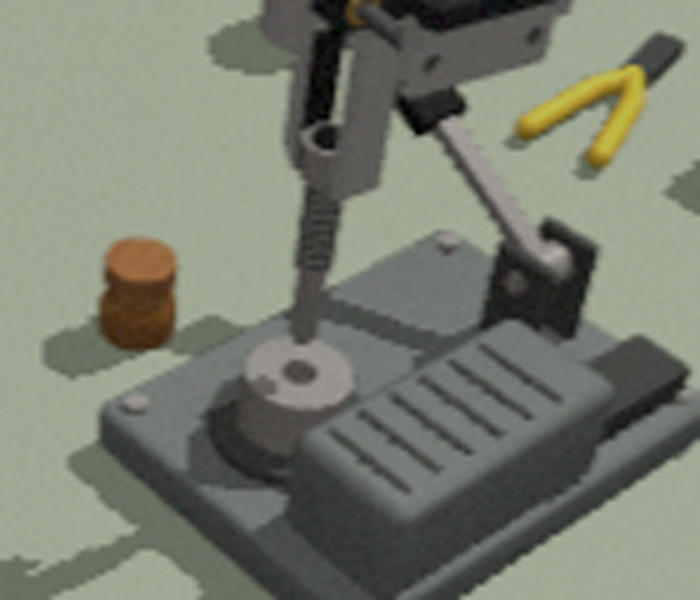

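View pics/wrist8.png

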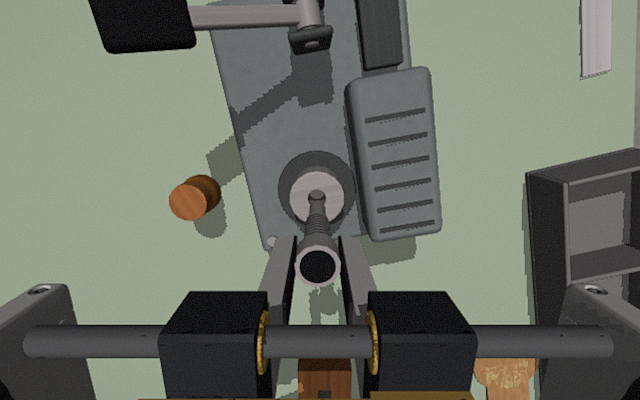

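Run:
```python
from h import *
s=load('scene8');d=load('side8')
S=lambda u,v:((u+.5)/5-.5+310,(v+.5)/5-.5+130)
D=lambda u,v:((u+.5)/5-.5+250,(v+.5)/5-.5+100)
for n,a,b in [('head',(325,137),(354,153)),('foot',(304,338),(348,337)),('mouth',(298,371),(345,369)),('chucktop',(299,372),(345,370))]:
    x,e=tri((s,*S(*a)),(d,*D(*b))); print(n,np.round(x,1),np.round(e,1))
for p in [(587.2,26.4,90),(587.2,26.4,70)]:
    q=proj(s,p);r=proj(d,p);print(p,(q-[310,130])*5+2,(r-[250,100])*5+2)
```

```text
head [586.2  21.3 209.1] [0.3 0.3]
foot [588.   24.9  93.1] [0.9 0.9]
mouth [587.2  25.2  71.4] [1. 1.]
chucktop [587.4  25.8  70.4] [1.1 1.1]
(587.2, 26.4, 90) [303.17031918 342.47849707] [344.96366253 338.37126933]
(587.2, 26.4, 70) [298.46989296 373.90107975] [343.73474098 367.87013994]
```

jog_arm:
  commands:
    - [0,0.001,0,-0.007,0.003,0,0]
    - [0,0.0025,0,-0.015,0.007,0,0]
    - [0,0.0025,-0.006,-0.015,0.007,0,0]
    - [0,0.0025,-0.012,-0.015,0.007,0,0]
    - [0,0.0025,-0.016,-0.015,0.007,0,0]
    - [0,0.0025,-0.02,-0.015,0.007,0,0]
    - [0,0.0025,-0.023,-0.015,0.007,0,0]
    - [0,0.0025,-0.026,-0.015,0.007,0,0]
    - [0,0.0025,-0.029,-0.015,0.007,0,0]
    - [0,0.0025,-0.032,-0.015,0.007,0,0]

```text
clock: 18.85
eef_pos: [587.3, 29.0, 118.1]
eef_rot: [-3.135, 0.034, 1.326]
wrist_force: [-0.1, -0.1, -2.1]
finger_gap: 25.1
```

Run:
```python
from h import *
for n in ['scene','side','wrist']: c=snap(n,n+'9.png')
b=load('side9')['pixels'];a=load('scene9')['pixels']
print(manip.read_state())
cv2.imwrite('pics/z21.png',np.hstack([cv2.resize(b[100:220,280:360],None,fx=5,fy=5,interpolation=2),cv2.resize(a[130:250,340:420],None,fx=5,fy=5,interpolation=2)]))
```

```text
{'clock': 19.0, 'joints': array([ 0.0032028 ,  0.44188873,  1.45690627, -0.03297217,  1.25791248,
        0.25854059]), 'qd': array([-3.65777313e-03, -3.89997898e-03, -4.59156526e-03,  8.16978159e-05,
        3.46633685e-03,  1.15198562e-03]), 'effort': array([-7.83496303e-03, -6.06519270e+01, -3.45645833e+01, -2.38657929e-02,
       -7.73339270e-04,  4.89882241e-04]), 'eef_pos': array([587.24416653,  28.95098119, 118.12088955]), 'eef_rot': array([-3.13480276,  0.03408283,  1.32596115]), 'wrist_force': array([-0.82380545,  0.32823447, -1.55061711]), 'moment': array([ 0.00701958, -0.07832691, -0.05656625]), 'finger_gap': 25.35483720570246}
```

View pics/z21.png

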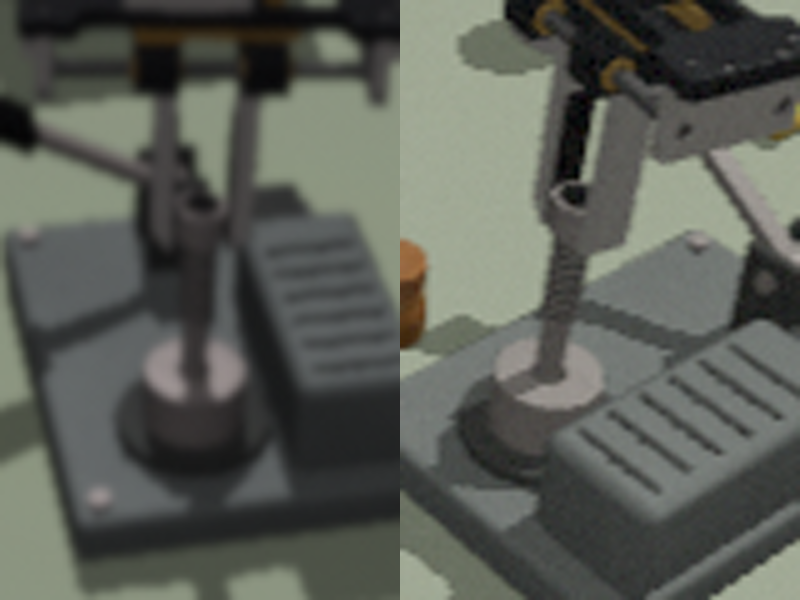

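jog_arm:
  commands:
    - [0,0,-0.002,0,0,0,0]
    - [0,0,-0.004,0,0,0,0]
    - [0,0,-0.006,0,0,0,0]
    - [0,0,-0.008,0,0,0,0]
    - [0,0,-0.01,0,0,0,0]
    - [0,0,-0.012,0,0,0,0]
    - [0,0,-0.014,0,0,0,0]
    - [0,0,-0.0155,0,0,0,0]
    - [0,0,-0.0165,0,0,0,0]
    - [0,0,-0.0165,0,0,0,0]

```text
clock: 20.25
eef_pos: [587.3, 28.9, 101.7]
eef_rot: [-3.135, 0.034, 1.326]
wrist_force: [0.5, 0.6, -1.6]
finger_gap: 25.3
```

jog_arm:
  commands:
    - [0,0,-0.0005,0,0,0,0]
    - [0,0,-0.001,0,0,0,0]
    - [0,0,-0.0015,0,0,0,0]
    - [0,0,-0.002,0,0,0,0]
    - [0,0,-0.0025,0,0,0,0]
    - [0,0,-0.0025,0,0,0,0]
    - [0,0,-0.0025,0,0,0,0]
    - [0,0,-0.0025,0,0,0,0]
    - [0,0,-0.0025,0,0,0,0]
    - [0,0,-0.0025,0,0,0,0]

```text
clock: 21.5
eef_pos: [587.4, 29.0, 99.4]
eef_rot: [-3.135, 0.034, 1.326]
wrist_force: [-1.2, 0.6, 2.3]
finger_gap: 25.1
```

jog_arm:
  commands:
    - [0,0,0,0,0,0,0.3]
    - [0,0,0,0,0,0,0.35]
    - [0,0,0,0,0,0,0.45]
    - [0,0,0,0,0,0,0.45]
    - [0,0,0,0,0,0,0.45]
    - [0,0,0.015,0,0,0,0.45]
    - [0,0,0.03,0,0,0,0.45]
    - [0,0,0.05,0,0,0,0.45]
    - [0,0,0.07,0.007,-0.003,0,0.45]
    - [0,0,0.09,0.015,-0.007,0,0.45]

```text
clock: 22.75
eef_pos: [587.4, 29.0, 191.0]
eef_rot: [3.141, -0.001, 1.326]
wrist_force: [0.4, -0.1, -0.5]
finger_gap: 42.0
```

Run:
```python
from h import *
for n in ['scene','side','wrist']: c=snap(n,n+'10.png')
b=load('side10')['pixels'];a=load('scene10')['pixels']
print(manip.read_state()['eef_pos'])
cv2.imwrite('pics/z22.png',np.hstack([cv2.resize(b[100:220,280:360],None,fx=5,fy=5,interpolation=2),cv2.resize(a[130:250,340:420],None,fx=5,fy=5,interpolation=2)]))
```

```text
[587.63490388  28.67701501 190.4798132 ]
```

View pics/z22.png

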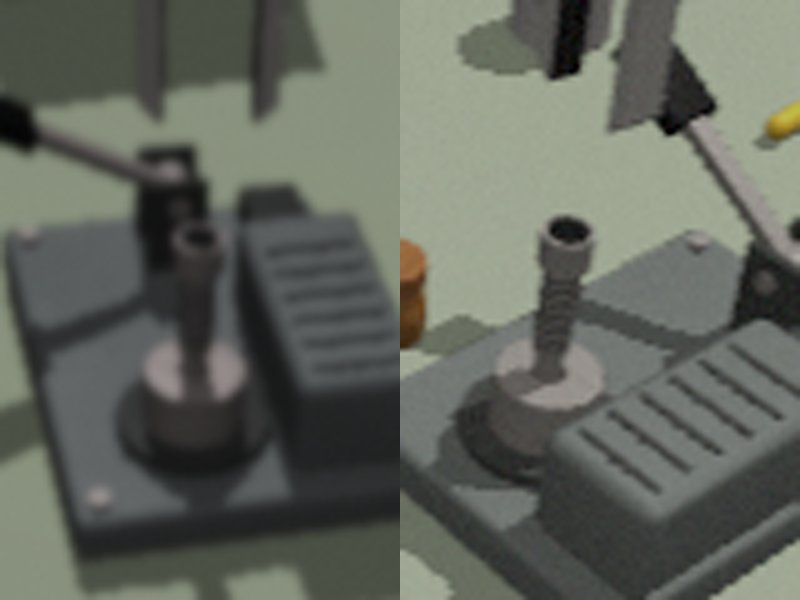

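View pics/wrist10.png

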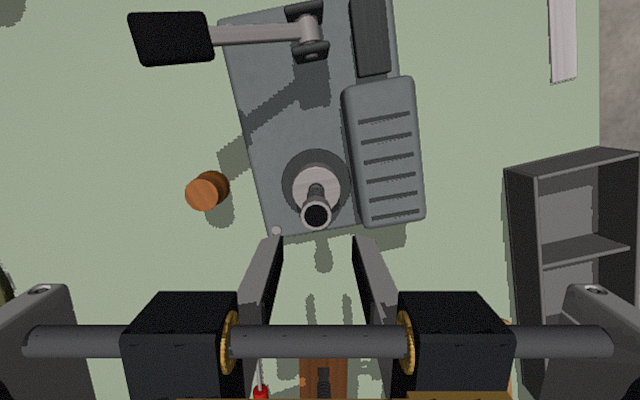

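```bash
python3 - <<'E'
from h import *
s=load('scene10');d=load('side10');w=load('wrist10')
S=lambda u,v:((u-400+.5)/5-.5+340,(v+.5)/5-.5+130)
D=lambda u,v:((u+.5)/5-.5+280,(v+.5)/5-.5+100)
print('head',tri((s,*S(570,230)),(d,*D(199,238)),(w,316,215)))
# finger tips: +x finger near-bottom
e=np.array([np.sin(1.326),-np.cos(1.326)])  # tool y
for z in (190,215,220,225):
    for sgn in (1,-1):
        p=[*(np.array([587.5,28.8])+sgn*27*e),z]; q=proj(s,p);r=proj(d,p); print(z,sgn,np.round((q-[340,130])*5+[402,2]),np.round((r-[280,100])*5+2))
# pad model
yaw=-np.arctan2(14.8,230); X=np.array([np.cos(yaw),np.sin(yaw)]);Y=np.array([-X[1],X[0]])
ch=np.array([587.2,26.2]); O=ch+65*Y; print('O',O,'yaw',yaw)
def pad(th,s_,t,h=7):
    a=np.pi/6-th; x=20-s_*np.cos(a)+h*np.sin(a); z=75+s_*np.sin(a)+h*np.cos(a)
    return [*(O+x*X+(90+t)*Y),z]
for s_,t in [(148,18),(92,18),(92,-18),(148,-18)]:
    p=pad(0,s_,t); print(np.round(p),'w',np.round(proj(w,p)),'s',np.round(proj(s,p),1),'d',np.round(proj(d,p),1))
print('level centre',pad(.524,120,0),pad(.524,110,0))
E
python3 - <<'E'
import sys; sys.path.insert(0,'.')
import os; os.chdir('.')
from h import *
a=load('scene0')['pixels'];b=load('side0')['pixels']
cv2.imwrite('pics/z23.png',np.hstack([cv2.resize(a[120:200,370:440],None,fx=5,fy=5,interpolation=2),cv2.resize(b[100:180,255:335],None,fx=5,fy=5,interpolation=2)]))
E
```

```text
head (array([586.70475669,  27.12337144, 155.20943601]), [np.float64(0.9925611294327791), np.float64(1.0940541658699674), np.float64(0.27552772868135533)])
190 1 [618. 201.] [256. 176.]
190 -1 [549. 138.] [145. 176.]
215 1 [626. 153.] [259. 133.]
215 -1 [556.  91.] [146. 133.]
220 1 [628. 143.] [259. 124.]
220 -1 [557.  81.] [146. 124.]
225 1 [629. 133.] [260. 116.]
225 -1 [558.  72.] [147. 115.]
O [591.37397615  91.06584558] yaw -0.06425923229823316
[494. 206. 155.] w [125.  11.] s [392.5 134.4] d [268.4 113.5]
[542. 202. 127.] w [206.  10.] s [404.3 151.4] d [286.2 120.5]
[540. 167. 127.] w [218.  59.] s [394.9 155.9] d [288.3 127.7]
[492. 170. 155.] w [142.  66.] s [383.  138.6] d [270.2 120.7]
level centre [np.float64(497.35692602034186), np.float64(187.30177481360863), np.float64(81.95185250965409)] [np.float64(507.3362860758994), np.float64(186.6596246882945), np.float64(81.95586475356345)]
```

View pics/z23.png

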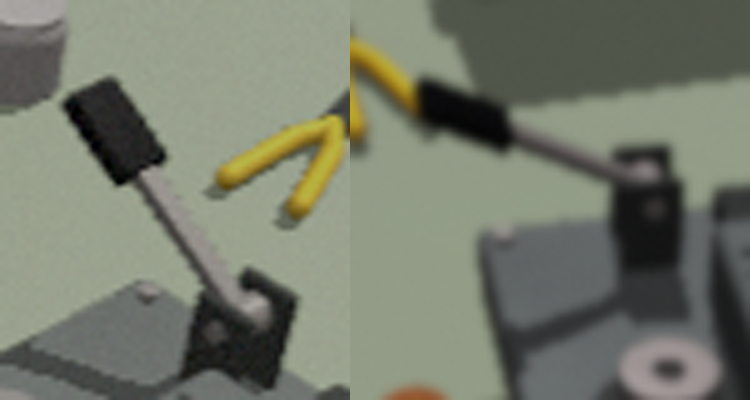

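jog_arm:
  commands:
    - [0,0,0,0,0,0,0]
    - [-0.008,0.015,0,0,0,0,0]
    - [-0.02,0.04,0,0,0,0,0]
    - [-0.035,0.07,0,0,0,0,0]
    - [-0.05,0.1,0,0,0,0,0]
    - [-0.065,0.13,0,0,0,0,0]
    - [-0.074,0.15,-0.01,0,0,0,0]
    - [-0.076,0.1575,-0.02,0,0,0,0]
    - [-0.076,0.1575,-0.03,0,0,0,0]
    - [-0.076,0.1575,-0.03,0,0,0,0]
  grip_force: 30

```text
clock: 24.15
eef_pos: [511.1, 185.8, 158.2]
eef_rot: [-3.14, 0.001, 1.325]
wrist_force: [-0.5, -0.2, -0.5]
finger_gap: 0.7
```

jog_arm:
  commands:
    - [0,0,-0.01,0,0,0,0]
    - [0,0,-0.02,0,0,0,0]
    - [0,0,-0.026,0,0,0,0]
    - [0,0,-0.03,0,0,0,0]
    - [0,0,-0.034,0,0,0,0]
    - [0,0,-0.038,0,0,0,0]
    - [0,0,-0.042,0,0,0,0]
    - [0,0,-0.046,0,0,0,0]
    - [0,0,-0.05,0,0,0,0]
    - [0,0,-0.05,0,0,0,0]

```text
clock: 25.4
eef_pos: [511.5, 186.5, 109.3]
eef_rot: [3.141, -0.0, 1.326]
wrist_force: [1.0, 0.5, 3.1]
finger_gap: 0.8
```

Run:
```python
from h import *
for n in ['scene','side','wrist']: c=snap(n,n+'11.png')
b=load('side11')['pixels'];a=load('scene11')['pixels']
st=manip.read_state(); print(st['eef_pos'],st['wrist_force'],st['finger_gap'],st['clock'])
cv2.imwrite('pics/z24.png',np.hstack([cv2.resize(a[70:220,340:450],None,fx=3.6,fy=3.6,interpolation=2),cv2.resize(b[50:200,240:350],None,fx=3.6,fy=3.6,interpolation=2)]))
```

```text
[511.61796674 186.52710648 109.56861718] [ 0.96900722 -0.14144849  3.22281867] 0.1317791235725207 25.55
```

View pics/z24.png

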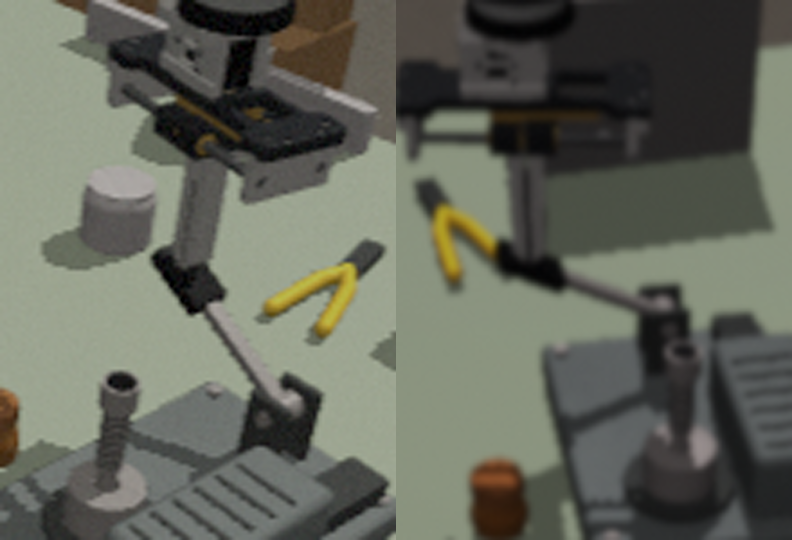

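View pics/wrist11.png

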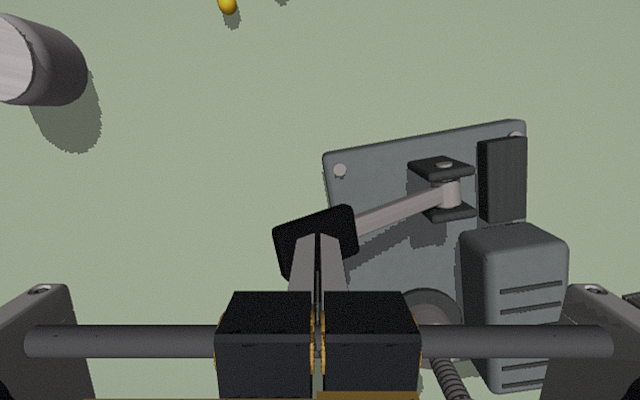

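jog_arm:
  commands:
    - [0,0,-0.005,0,0,0,0]
    - [0,0,-0.01,0,0,0,0]
    - [0,0,-0.015,0,0,0,0]
    - [0,0,-0.02,0,0,0,0]
    - [0,0,-0.025,0,0,0,0]
    - [0,0,-0.03,0,0,0,0]
    - [0,0,-0.035,0,0,0,0]
    - [0,0,-0.04,0,0,0,0]
    - [0,0,-0.045,0,0,0,0]
    - [0,0,-0.045,0,0,0,0]

```text
clock: 26.8
eef_pos: [510.8, 186.5, 63.7]
eef_rot: [-3.14, 0.0, 1.326]
wrist_force: [-2.9, 0.6, 8.8]
finger_gap: 0.5
```

Run:
```python
from h import *
for n in ['scene','side','wrist']: c=snap(n,n+'12.png')
b=load('side12')['pixels'];a=load('scene12')['pixels'];w=load('wrist12')['pixels']
st=manip.read_state(); print(st['eef_pos'],st['wrist_force'],st['finger_gap'],st['clock'])
cv2.imwrite('pics/z25.png',cv2.resize(a[110:220,350:450],None,fx=5.4,fy=5.4,interpolation=2))
cv2.imwrite('pics/z26.png',cv2.resize(b[90:190,240:350],None,fx=5.4,fy=5.4,interpolation=2))
```

```text
[510.88979017 186.51292728  64.03309021] [-3.10470044  0.71392681  8.01586068] 0.297277020138075 26.95
```

View pics/z25.png

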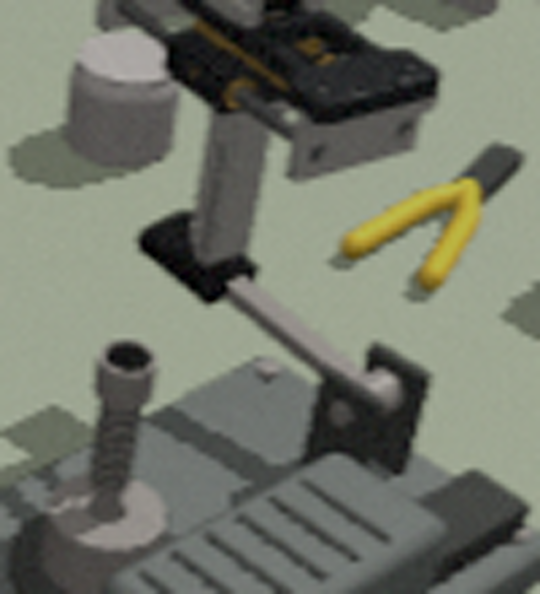

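View pics/z26.png

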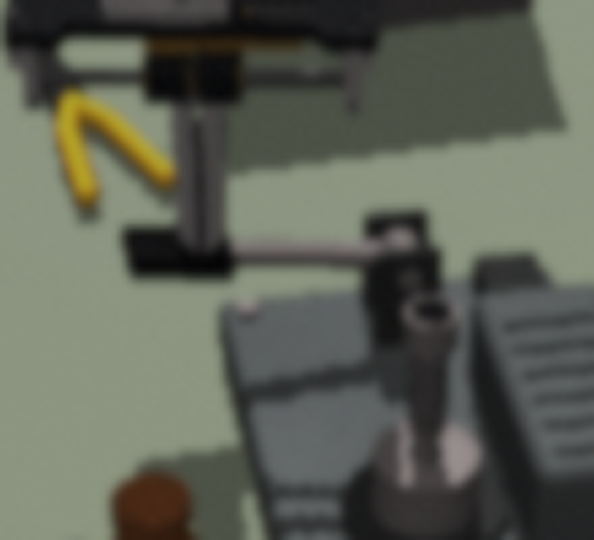

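View pics/wrist12.png

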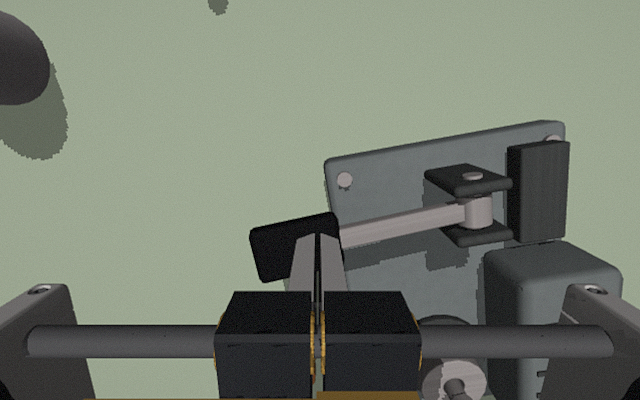

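```bash
cat > lev.py <<'E'
from h import *
yaw=-.06426; X=np.array([np.cos(yaw),np.sin(yaw),0]);Y=np.array([-X[1],X[0],0]);O=np.array([591.37,91.07,0])
def hit(c,u,v,y):
    o,d=ray(c,u,v); t=(y-(o-O)@Y)/(d@Y); p=o+t*d; return np.array([(p-O)@X,p[2]])
def ang(c,a,b,y=90):
    p=hit(c,*a,y);q=hit(c,*b,y); 
    return np.round(p,1),np.round(q,1),'deg up',round(float(np.degrees(np.arctan2(p[1]-q[1],q[0]-p[0]))),1)
def expect(c,th,y=90,s0=30,s1=85):
    a=np.pi/6-th; return [np.round(proj(c,O+(20-s*np.cos(a))*X+y*Y+np.array([0,0,75+s*np.sin(a)])),1) for s in (s1,s0)]
def pad(c,th):
    a=np.pi/6-th; out=[]
    for s,t in [(148,18),(92,18),(92,-18),(148,-18)]:
        out.append(np.round(proj(c,O+(20-s*np.cos(a)+7*np.sin(a))*X+(90+t)*Y+np.array([0,0,75+s*np.sin(a)+7*np.cos(a)])),1).tolist())
    return out
E
python3 - <<'E'
from lev import *
s=load('scene12');d=load('side12');w=load('wrist12')
k=5.4
S=lambda u,v:((u+.5)/k-.5+350,(v+.5)/k-.5+110)
D=lambda u,v:((u+.5)/k-.5+240,(v+.5)/k-.5+90)
print('side',ang(d,D(242,250),D(350,253)))
print('scene',ang(s,S(245,292),S(340,368)))
print('wrist top far edge',ang(w,(250,230),(334,212),108))
print('rod wrist',ang(w,(345,239),(455,212)))
s0=load('scene0');d0=load('side0')
print('rest check side',ang(d0,((520-350)/5+255,135/5+100),((600-350)/5+255,166/5+100)))
print('rest check scene',ang(s0,(150/5+370,185/5+120),(225/5+370,285/5+120)))
for th in (.35,.42,.48,.524): print(th,'wpad',pad(w,th),'wrod',expect(w,th))
E
```

```text
side (array([-65. ,  88.5]), array([-7.3, 79.5]), 'deg up', 8.9)
scene (array([-64.8,  90.3]), array([-0.5, 81.9]), 'deg up', 7.4)
wrist top far edge (array([-126. ,   92.7]), array([-72.7,  85.9]), 'deg up', 7.2)
rod wrist (array([-68.7,  89.3]), array([ 7. , 75.3]), 'deg up', 10.5)
rest check side (array([-51.4, 116.8]), array([-5.7, 90.5]), 'deg up', 30.0)
rest check scene (array([-52.8, 118.3]), array([ 6.2, 88.4]), 'deg up', 26.9)
0.35 wpad [[247.1, 238.9], [340.4, 217.2], [349.5, 270.6], [261.3, 293.0]] wrod [array([352.8, 237.9]), array([432.8, 218.6])]
0.42 wpad [[247.6, 232.9], [337.5, 214.3], [346.5, 266.2], [261.1, 284.6]] wrod [array([350.6, 234.6]), array([431.3, 217.6])]
0.48 wpad [[248.9, 228.0], [335.6, 211.8], [344.5, 262.5], [261.8, 277.8]] wrod [array([349.3, 231.9]), array([430.2, 216.8])]
0.524 wpad [[250.3, 224.6], [334.7, 209.9], [343.4, 259.8], [262.8, 273.1]] wrod [array([348.6, 229.9]), array([429.4, 216.1])]
```

jog_arm:
  commands:
    - [0,0,-0.003,0,0,0,0]
    - [0,0,-0.006,0,0,0,0]
    - [0,0,-0.009,0,0,0,0]
    - [0,0,-0.011,0,0,0,0]
    - [0,0,-0.0125,0,0,0,0]
    - [0,0,-0.0135,0,0,0,0]
    - [0,0,-0.0135,0,0,0,0]
    - [0,0,-0.0135,0,0,0,0]
    - [0,0,-0.0135,0,0,0,0]
    - [0,0,-0.0135,0,0,0,0]

```text
clock: 28.2
eef_pos: [510.3, 186.6, 50.4]
eef_rot: [-3.139, 0.001, 1.326]
wrist_force: [-7.9, 1.7, 9.0]
finger_gap: 0.3
```

Run:
```python
from h import *
for n in ['scene','side','wrist']: c=snap(n,n+'13.png')
b=load('side13')['pixels'];a=load('scene13')['pixels'];w=load('wrist13')['pixels']
st=manip.read_state(); print(st['eef_pos'],st['wrist_force'],st['finger_gap'],st['clock'])
cv2.imwrite('pics/z27.png',cv2.resize(a[110:220,350:450],None,fx=5.4,fy=5.4,interpolation=2))
cv2.imwrite('pics/z28.png',cv2.resize(b[90:190,240:350],None,fx=5.4,fy=5.4,interpolation=2))
g=cv2.resize(w[150:300,230:480],None,fx=3.2,fy=3.2,interpolation=2)
cv2.imwrite('pics/z29.png',np.clip(g.astype(float)*1.8+15,0,255).astype(np.uint8))
```

```text
[510.25599749 186.56809321  50.36278015] [-7.24404347  0.83278663  8.28544873] 0.19407494348293683 28.35
```

View pics/z27.png

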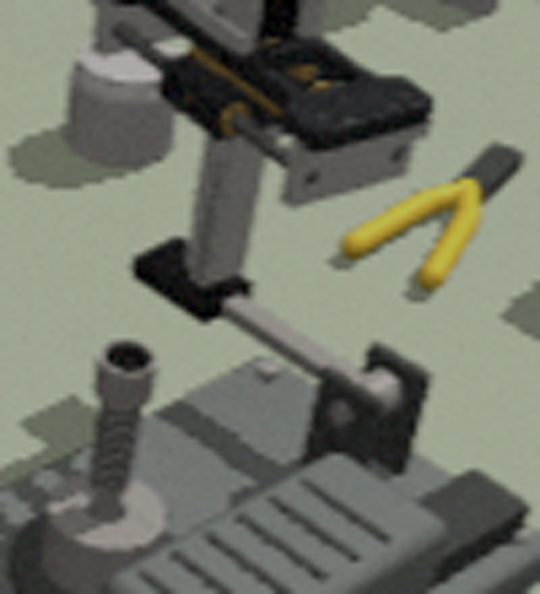

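View pics/z28.png

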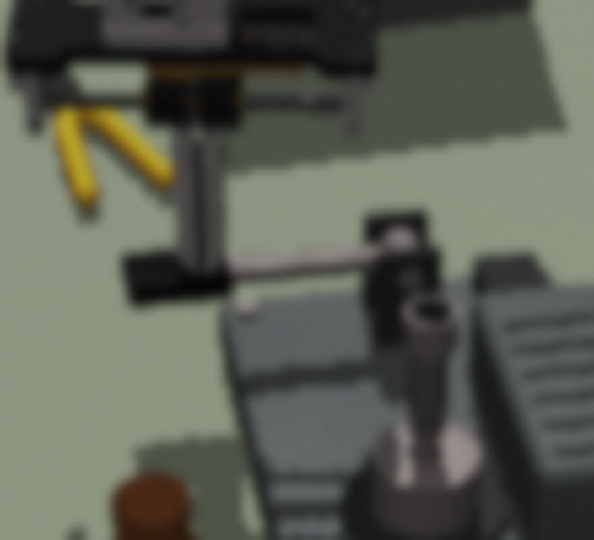

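View pics/z29.png

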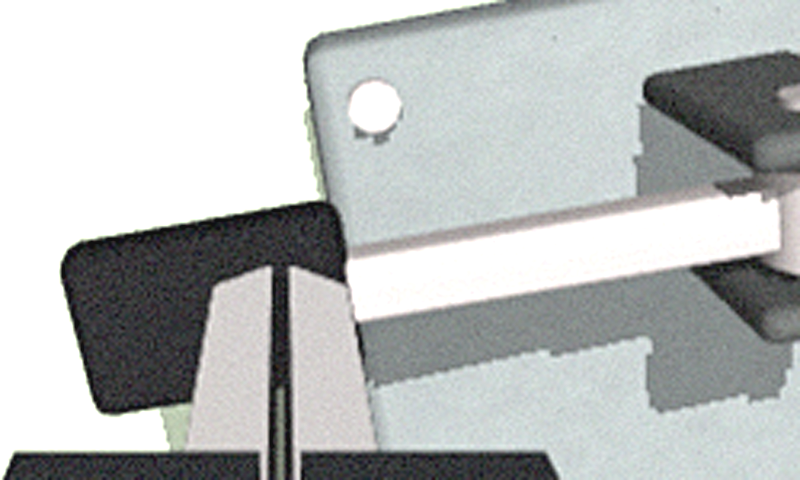

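Run:
```python
from lev import *
s=load('scene13');d=load('side13');w=load('wrist13')
k=5.4
S=lambda u,v:((u+.5)/k-.5+350,(v+.5)/k-.5+110)
D=lambda u,v:((u+.5)/k-.5+240,(v+.5)/k-.5+90)
W=lambda u,v:((u+.5)/3.2-.5+230,(v+.5)/3.2-.5+150)
print('side',ang(d,D(242,266),D(355,256)))
print('scene',ang(s,S(240,307),S(335,369)))
print('wrist far top edge',ang(w,W(90,240),W(315,203),108))
print('wrist near bottom edge(top face?)',W(105,413),W(185,402))
for th in (.44,.48,.524,.57): print(th,'wpad z29',[[round((u+.5-230)*3.2-.5),round((v+.5-150)*3.2-.5)] for u,v in pad(w,th)],'rod side z28',[np.round((q-[240,90])*5.4+2) for q in expect(d,th)],'rod scene z27',[np.round((q-[350,110])*5.4+2) for q in expect(s,th)])
```

```text
side (array([-65.2,  78.3]), array([-4.6, 77.2]), 'deg up', 1.0)
scene (array([-66.1,  80.4]), array([-3.1, 79.7]), 'deg up', 0.6)
wrist far top edge (array([-123.1,   71.2]), array([-77.1,  72.4]), 'deg up', -1.5)
wrist near bottom edge(top face?) (262.46875, 278.71875) (287.46875, 275.28125)
0.44 wpad z29 [[46, 288], [350, 227], [381, 402], [92, 461]] rod side z28 [array([242., 260.]), array([345., 256.])] rod scene z27 [array([242., 305.]), array([323., 365.])]
0.48 wpad z29 [[49, 276], [346, 221], [376, 393], [94, 445]] rod side z28 [array([242., 265.]), array([345., 258.])] rod scene z27 [array([241., 311.]), array([323., 368.])]
0.524 wpad z29 [[55, 264], [343, 214], [372, 383], [98, 428]] rod side z28 [array([242., 271.]), array([345., 260.])] rod scene z27 [array([240., 317.]), array([322., 370.])]
0.57 wpad z29 [[61, 251], [341, 208], [369, 373], [103, 411]] rod side z28 [array([243., 277.]), array([345., 262.])] rod scene z27 [array([239., 323.]), array([322., 372.])]
```

Run:
```python
from lev import *
def fit(f,cols,g0,g1,half,dark=False):
    c=load(f); im=c['pixels'].astype(float)
    # rod: pinkish-grey: use red minus green (green table has G>R)
    ch=(im[:,:,2]-im[:,:,1])+ 0*im[:,:,0]
    pts=[]
    for u in cols:
        v0=g0[1]+(g1[1]-g0[1])*(u-g0[0])/(g1[0]-g0[0])
        vs=np.arange(int(v0-half),int(v0+half)+2); x=ch[vs,u]; wgt=np.clip(x-(x.min()+.35*(x.max()-x.min())),0,None)
        pts.append((u,(wgt*vs).sum()/wgt.sum()))
    pts=np.array(pts); l=cv2.fitLine(pts.astype(np.float32),cv2.DIST_HUBER,0,.01,.01).ravel()
    m=l[1]/l[0]; b=l[3]-m*l[2]; r=np.std(pts[:,1]-m*pts[:,0]-b)
    u0,u1=cols[0],cols[-1]
    print(f,'slope',round(m,4),'res',round(r,2),ang(c,(u0,m*u0+b),(u1,m*u1+b)))
k=5.4
fit('side12',range(287,305),(242/k+240,250/k+90),(350/k+240,253/k+90),4)
fit('side13',range(287,305),(242/k+240,266/k+90),(350/k+240,256/k+90),4)
fit('scene12',range(396,411),(245/k+350,292/k+110),(340/k+350,368/k+110),5)
fit('scene13',range(396,411),(245/k+350,307/k+110),(335/k+350,369/k+110),5)
fit('side0',range(290,308),((520-350)/5+255,135/5+100),((600-350)/5+255,166/5+100),4)
fit('scene0',range(401,415),(150/5+370,185/5+120),(225/5+370,285/5+120),5)
fit('side10',range(290,303),((520-350)/5+255,135/5+100),((600-350)/5+255,166/5+100),4)
fit('scene10',range(401,415),(150/5+370,185/5+120),(225/5+370,285/5+120),5)
```

```text
side12 slope 0.0214 res 0.05 (array([-57.6,  87.3]), array([-8.5, 80. ]), 'deg up', 8.5)
side13 slope -0.0962 res 0.06 (array([-57.8,  77.4]), array([-8.5, 76.9]), 'deg up', 0.5)
scene12 slope 0.8314 res 0.22 (array([-60.8,  89.2]), array([-9.1, 81.3]), 'deg up', 8.7)
scene13 slope 0.6613 res 0.13 (array([-58.5,  78.8]), array([-8.3, 78. ]), 'deg up', 0.9)
side0 slope 0.3851 res 0.07 (array([-48.6, 115.9]), array([ 0.1, 88. ]), 'deg up', 29.8)
scene0 slope 1.4333 res 0.29 (array([-49.2, 118.3]), array([ 2.8, 88.7]), 'deg up', 29.6)
side10 slope 0.3969 res 0.05 (array([-48.6, 116. ]), array([-14.4,  95.9]), 'deg up', 30.4)
scene10 slope 1.476 res 0.32 (array([-49.4, 119.1]), array([ 2.9, 88. ]), 'deg up', 30.7)
```

jog_arm:
  commands:
    - [0,0,-0.0005,0,0,0,0]
    - [0,0,-0.001,0,0,0,0]
    - [0,0,-0.001,0,0,0,0]
    - [0,0,-0.001,0,0,0,0]
    - [0,0,-0.001,0,0,0,0]
    - [0,0,-0.001,0,0,0,0]
    - [0,0,-0.001,0,0,0,0]
    - [0,0,-0.001,0,0,0,0]
    - [0,0,-0.001,0,0,0,0]
    - [0,0,-0.001,0,0,0,0]

```text
clock: 29.6
eef_pos: [510.2, 186.6, 49.4]
eef_rot: [-3.139, 0.001, 1.326]
wrist_force: [-9.0, 0.7, 8.0]
finger_gap: 0.1
```

Run:
```python
from lev import *
for n in ['scene','side']: snap(n,n+'14.png')
st=manip.read_state(); print(st['eef_pos'],st['wrist_force'],st['clock'])
k=5.4
def fit(f,cols,g0,g1,half):
    c=load(f); im=c['pixels'].astype(float); ch=im[:,:,2]-im[:,:,1]; pts=[]
    for u in cols:
        v0=g0[1]+(g1[1]-g0[1])*(u-g0[0])/(g1[0]-g0[0]); vs=np.arange(int(v0-half),int(v0+half)+2); x=ch[vs,u]
        w=np.clip(x-(x.min()+.35*(x.max()-x.min())),0,None); pts.append((u,(w*vs).sum()/w.sum()))
    pts=np.array(pts); l=cv2.fitLine(pts.astype(np.float32),cv2.DIST_HUBER,0,.01,.01).ravel(); m=l[1]/l[0]; b=l[3]-m*l[2]
    u0,u1=cols[0],cols[-1]; print(f,ang(c,(u0,m*u0+b),(u1,m*u1+b)))
fit('side14',range(287,305),(242/k+240,267/k+90),(350/k+240,256/k+90),4)
fit('scene14',range(396,411),(245/k+350,309/k+110),(335/k+350,369/k+110),5)
s=load('scene14');d=load('side14')
cv2.imwrite('pics/z30.png',np.hstack([cv2.resize(s['pixels'],None,fx=.62,fy=.62,interpolation=3),cv2.resize(d['pixels'],None,fx=.62,fy=.62,interpolation=3)])[:, :794])
```

```text
[510.21341777 186.56424626  49.38047497] [-6.02657003  1.1095357   8.79685257] 29.7
side14 (array([-57.8,  76.5]), array([-8.5, 76.5]), 'deg up', -0.1)
scene14 (array([-58.3,  77.8]), array([-8.3, 78.1]), 'deg up', -0.3)
```

View pics/scene14.png

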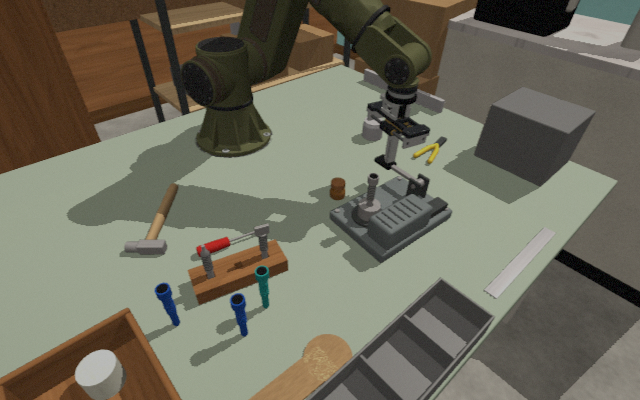

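The lever reads level: −0.1° in the side view and −0.3° in the scene view. The punch stands in the chuck at (372,180). The slim and slot punches are still in the rack, and the jar (338,188) and awl look unmoved, so I'm handing the job in.

```bash
python3 -c "
from cell import manip
print(manip.sign_off())"
```

```text
the job is handed in; nothing more can be done
None
```

The wide-headed punch is standing head up in the chuck and released. I handed the job in at about 29.7 s of the 54 s allowed, with the shut fingers still holding the run lever level.

**Punch:** After I let go, its head measured 155.2 mm above the bench, against 155 mm when fully home.

**Lever:** Line fits on the lever rod gave 0.1° past level in the side view and 0.3° past level in the scene view. That is well short of the bottom stop. At the last reading the fingers felt about 9 N vertically and 6 N sideways.

**Other objects:** The slim and slot punches are still in the rack. The jar and awl look unmoved in the last scene picture. I did not measure the steel block separately, but nothing came near it.

**Checks that failed or disagreed:**
- **Fingertip height:** The fingertips sit about 30 mm higher than the reported TCP. My first four attempts to close on the punch missed the intended grip because of this.
- **Grip on the head:** Closed at any height low enough to reach the punch, the fingers stopped on the 26 mm head, not the ribbed body. I carried the punch by its head.
- **Tilt:** It hung about 2° off upright, and I corrected that before inserting it.
- **Lever angle from the wrist camera:** Before the last 1 mm of travel, this camera put the lever about 1.5° past level, while the other two put it slightly short. I relied on those two because they read the rest angle correctly, at about 30°.

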